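# Check the tube feeder's guide with the collared gauge rod

## Robot

A 7-joint arm with a two-finger parallel gripper is mounted at the origin on a cart in front of the work surface, level with it; the furniture and walls round the work are solid. World frame = base frame: x ahead of the robot, y to its left, z up, the work surface at z = 0. Lengths are in m, angles in rad, forces in N, time in s.
With the tool pointing down it reaches from about 0.425 to 0.925 m from the base axis. Payload 6.8 kg.
Tool frame: the origin (TCP) lies on the centre line of the jaws, within the pads' length; the fingertips stand 19 mm ahead of it and the grasp point (between the pads) is the TCP (r.tip_extent is the y of the fingertips in the tool frame, in m); y points along the fingers, z is the direction in which the jaws open and shut, and the axes are right-handed (so a half turn about y gives the same grasp; the last joint's range is limited). The gripper opens to 85 mm and grips with 20 to 120 N. Pads are 22 mm wide; open, the fingers measure 114 mm over their backs; the gripper's body (76 mm by 85 mm) begins 54 mm behind the grasp point. The pads swing forward as they close: fully open they stand 13 mm farther back than shut.
Start: joints at [-1.388, 0.477, 0.022, 1.555, -0.011, 1.109, -0.083], TCP at [0.194, 0.647, 0.25] pointing down, gripper open.
Joint ranges: [-2.96, 2.96], [-0.34, 2.1], [-1.41, 1.46], [0.24, 2.44], [-1.37, 4.51], [0.17, 1.92], [-2.96, 2.96]. Speed limits (rad/s): [2.39, 2.39, 3.14, 3.14, 3.14, 3.14, 3.14].

## Interface

Orientations are given as a rotation vector (axis times angle).
In Python, from bench import r gives the robot as it stands. The module is installed in compiled form; this text tells all that it offers.
- The arm moves only by the tool jog_arm, never from a script. Its argument "motion" is a list of rows, each a list of 3 entries, a list of its own where there are three numbers: the opening, from 0 (shut) to 1 (fully open), then the shift along the tool's x, y, z in m, then the turn, a rotation vector about the tool's x, y, z in degrees. A call has 1 to 10 rows; each row shifts and turns the commanded pose from where the row before left it, along the tool's axes as they then stand; what a row does not reach is not made up. A row lasts 1/12 s, in which the tool goes at most 41.7 mm and 7.16 degrees, less where a joint would pass 70% of its speed; a pose out of reach is approached as far as the arm can. A call with a gripper value outside its range is refused whole. The fingers move at their own pace and stop on an object; "force" is the grip in N (left out, the last holds). Time passes only in rows, so rows that do not move let the fingers close. It gives the time, the measured TCP pose, the force and the opening at its end, in the units of the state.
- r.get_obs(): the state, without advancing time (a new reading comes with each control period).
- r.grab_frame(name): name is "side" or "top" or "wrist"; returns a dict with "image" (480x640x3 uint8, red, green, blue), "range_z" (480x640 float32, m along the optical axis (not along the pixel's ray), 0 where there is no reading), "fx", "fy", "cx", "cy" (pixels), "xyz" and "orientation" of the camera in the world. Camera axes: x right, y down, z forward; pixel columns grow to the right and rows downward; lengths in m; the calibration is good to about 2 mm. A picture is of the moment at which its call begins.
- r.hand_in(): hands the job in, once; it reports no verdict.
The state is a dict: "clock": time; "joints": joint angles; "qvel": joint speeds; "tau": joint torques, N m; "tcp_pos": TCP position; "orientation": TCP orientation; "contact_force": force on the tool from outside, world axes, zero at the start; "moment": the same for the moment, N m; "grip_width": finger opening in m.
Only numpy, scipy, OpenCV 4.12 (cv2) and the standard library are available. Lean on these libraries where they do the work, as an engineer would, in place of code of your own. Each camera call takes 0.05 s, during which the arm holds its last target.

## Task

Tighten the tube feeder's two captive clamp knobs clockwise to their end stops; after that take the gauge rod from its rest, push it into the sloping guide tube until its collar stops on the mouth, and draw it out again. Finish while holding the rod in the gripper, level, with its ringed tip over the middle of the clipboard and about a hand's breadth (10 to 20 cm) above it, ready to be read; do not put it down, and leave the other things on the table where they are.

Things in the scene. Friction and masses are not known exactly. Their poses are not given: they have to be found in the camera images.
- feeder: Fixed steel foot plate 90 x 285 x 12 mm of the tube feeder. Origin on the table top; its y axis runs along the plate, +y to the end with the guide tube mouth, -y to the end with the knobs, the plate reaching from y -185 to +100 mm. Under the guide tube stand two grey cheek plates (y +21 to +83 mm, 60 mm across in x, up to z 70 mm).
- guide_tube: Steel guide tube fixed on the feeder, sloping 35 degrees from level: outer diameter 34 mm, round bore about 15 mm, 100 mm long, open at both ends. Origin at the centre of the mouth (at x 0, y +90, z +100 mm of the feeder); its z axis runs along the bore and points out of the mouth, that is up and to the feeder's +y; the rod goes in along -z.
- knob_near (a joint): Captive clamp knob nearer the guide tube. Black, with a bar grip 34 mm long, 14 mm wide, its top 56 mm above the table. Value in rad: 0 with the bar along the feeder's x axis, grows as the knob is turned clockwise seen from above, end stop (tight) at 1.45. It starts between 0 and 0.4, turns stiffly (about 0.04 N m) and stays where it is left.
- knob_near_grip (a point): Point on the upright axis of knob_near, 49 mm above the table, where its bar is gripped (on the feeder's centre line, y -65 mm). Does not tell the bar's direction: use the joint value.
- knob_end (a joint): The other captive clamp knob, of the same kind and with the same values, at the end of the foot plate.
- knob_end_grip (a point): Point on the upright axis of knob_end, 49 mm above the table, where its bar is gripped (feeder's y -145 mm).
- gauge_rest: Fixed rest, foot 180 x 50 x 8 mm, with two grey open-topped saddles, 10 mm thick, in which the gauge rod lies: under its shaft (x +45 mm) and its handle's rear end (x -98 mm), side walls to 4 mm above the rod's axis, so lift straight up. Origin on the table top, below the rod's origin; x is the direction in which the lying rod's tip points.
- gauge_rod: Loose gauge rod, 90 g, 198 mm long: steel shaft 9 mm thick, 90 mm long, tapered tip with four dark rings; collar 26 mm in diameter, 8 mm thick; black handle 100 mm long, 16 mm wide (y), 20 mm high (z). Origin on its axis at the collar's front face; x points to the tip (tip at x +90 mm, handle x -8 to -108 mm). Starts level in the rest, its axis 50 mm above the table.
- rod_tip (a point): The ringed tip end of the gauge rod.
- rod_handle (a point): Point on the rod's axis in the handle, 55 mm behind the collar's front face, a good place to grip.
- clipboard: Fixed clipboard with the check sheet, 225 x 165 x 13 mm, lying flat, clip at one short end.
- sheet (a point): Middle of the clipboard, 13 mm above the table top.
- tube_a: Loose orange tapered tube, 98 mm long, 20 mm thick, lying between the rest and the feeder. To be left alone; origin below its middle.
- tube_b: Loose orange tapered tube, 90 mm long, 19 mm thick, at the left end. To be left alone.
- label_roll: Roll of blank labels, diameter 68, 32 mm high, behind the work. To be left alone.
- lot_stamp: Hand stamp with a black knob, 27 x 52 x 70 mm, behind the clipboard. To be left alone.
- weight: Small brass-coloured check weight, diameter 22, 26 mm high, left of the rest. To be left alone.

How it is judged:
By the outcome, as a careful person would: the job done as asked, in the order asked, and still so for the second after the job is handed in, while the arm keeps its last pose, push and grip.
It also fails if it takes over 64 s, if anything falls off the work surface, if the arm or the gripper's body presses on something with over 40 N, if the wrist force passes 120 N, or if a joint passes its speed limit or range.

## Working session

There is one attempt and no reset: what is moved stays moved. The work goes in short steps, Python scripts to look and compute and a tool call to move; the robot and the scene stay as the last step left them, time stands still between calls to the robot, and variables do not carry over. Pictures are saved under pics/ and viewed, and the job is handed in when it is done.

Besides the shell and the picture viewer there is one more tool, called in YAML: its name, and indented under it one key for each argument. jog_arm: Moves the arm, as the interface text tells. Its arguments: {"type":"object","properties":{"motion":{"type":"array","items":{"type":"array"}},"force":{"type":"number"}},"required":["motion"]}

```bash
mkdir -p pics
cat > h.py <<'E'
import numpy as np,cv2
from scipy.spatial.transform import Rotation as R
from bench import r
def grab(n,f):
    d=r.grab_frame(n); cv2.imwrite('pics/'+f,cv2.cvtColor(d['image'],cv2.COLOR_RGB2BGR)); np.savez('pics/'+f[:-4]+'.npz',**d); return d
def load(f): return dict(np.load('pics/'+f+'.npz'))
def rot(d):
    o=np.array(d['orientation']); return R.from_rotvec(o) if o.shape==(3,) else R.from_matrix(o)
def ray(d,u,v,z):
    M=rot(d).as_matrix(); q=M@np.array([(u-d['cx'])/d['fx'],(v-d['cy'])/d['fy'],1.]); p=np.array(d['xyz']); return p+q*(z-p[2])/q[2]
def cloud(d):
    v,u=np.mgrid[:480,:640]; Z=d['range_z']; P=np.stack([(u-d['cx'])/d['fx']*Z,(v-d['cy'])/d['fy']*Z,Z],-1)
    return P@rot(d).as_matrix().T+np.array(d['xyz'])
def proj(d,p):
    q=rot(d).as_matrix().T@(np.array(p)-np.array(d['xyz'])); return q[0]/q[2]*d['fx']+d['cx'],q[1]/q[2]*d['fy']+d['cy']
E
python3 - <<'E'
from h import *
o=r.get_obs(); print(o); print(r.tip_extent)
for n in ['top','side','wrist']:
    d=grab(n,n+'0.png'); print(n,d['xyz'],d['orientation'],d['fx'],d['cx'],d['cy'])
E
```

```text
{'clock': 0.0, 'joints': array([-1.3881074 ,  0.47780961,  0.02234826,  1.55645303, -0.01154045,
        1.10931628, -0.08312037]), 'qvel': array([ 8.44863740e-04,  4.47234805e-04,  1.34027858e-03,  1.07893019e-04,
       -9.15236030e-05,  9.77794362e-04, -7.10558750e-04]), 'tau': array([-1.85780627e-04, -5.96476150e+01,  1.60775285e+00, -2.81182677e+01,
        1.24316677e-02,  9.56623204e-03,  6.33424875e-06]), 'tcp_pos': array([0.19337273, 0.64611872, 0.2493188 ]), 'orientation': array([-1.56057115,  0.22844543, -0.22818803]), 'contact_force': array([ 0.17842321,  0.99037267, -0.96488894]), 'moment': array([-0.00538116, -0.06663762,  0.02394963]), 'grip_width': 0.08558403051763197}
0.019
top [0.26963667 0.05765716 1.75993478] [-2.16702854  2.12679156 -0.1745613 ] 544.6022725508266 318.3266648599593 237.0727411063039
side [0.39188698 1.09865876 0.77018668] [-0.14728385  2.68719139 -1.46791749] 460.5707695291839 318.9350363238089 236.90277222353106
wrist [0.12225737 0.66794133 0.37371485] [2.31774825 1.72628005 0.25828633] 341.89151107313916 321.2358052441814 242.10729634577922
```

View pics/top0.png

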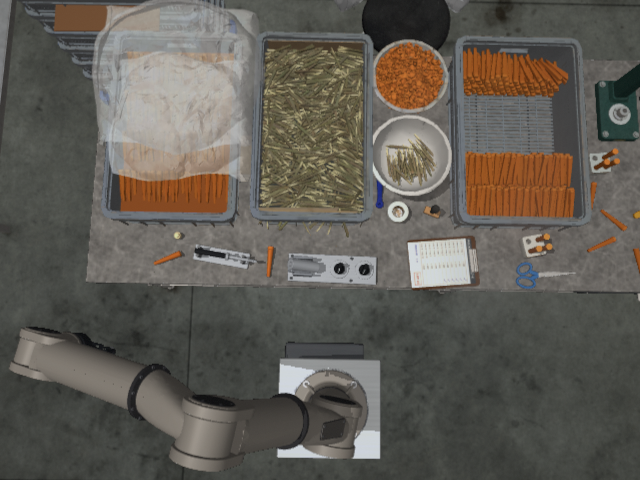

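View pics/side0.png

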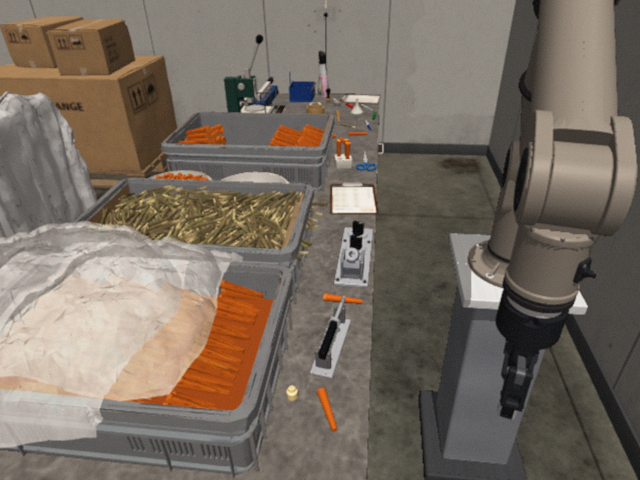

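View pics/wrist0.png

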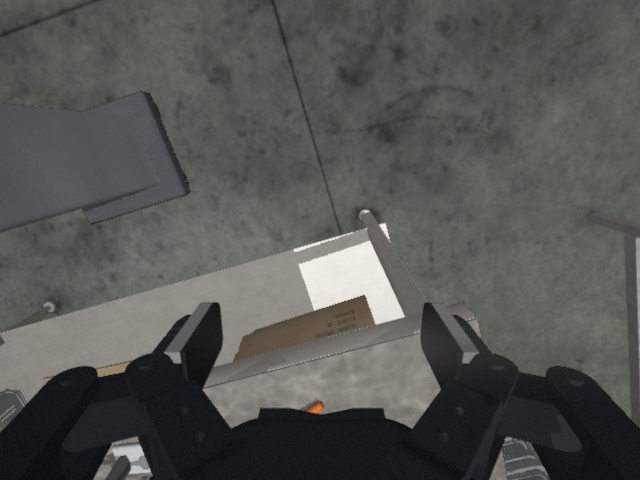

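Run:
```python
from h import *
d=load('top0'); 
im=cv2.cvtColor(d['image'],cv2.COLOR_RGB2BGR)
cv2.imwrite('pics/topz.png',cv2.resize(im[220:300,140:300],None,fx=5,fy=5,interpolation=cv2.INTER_CUBIC))
cv2.imwrite('pics/topz2.png',cv2.resize(im[220:300,270:430],None,fx=5,fy=5,interpolation=cv2.INTER_CUBIC))
s=load('side0')
im=cv2.cvtColor(s['image'],cv2.COLOR_RGB2BGR)
cv2.imwrite('pics/sidez.png',cv2.resize(im[170:390,280:400],None,fx=2.7,fy=2.7,interpolation=cv2.INTER_CUBIC))
for n,u,v,z in [('knear',340,268,.056),('kend',364,269,.056),('clip',440,262,.013),('rodhandle',210,252,.06)]:
    print(n,ray(d,u,v,z).round(4))
P=cloud(d); print(P[240:290:10,150:480:30,2].round(2))
```

```text
knear [ 0.4341 -0.0272  0.056 ]
kend [ 0.4323 -0.1027  0.056 ]
clip [ 0.4638 -0.3524  0.013 ]
rodhandle [0.4763 0.3816 0.06  ]
[[-0.    0.   -0.01 -0.    0.    0.   -0.    0.    0.   -0.   -0.  ]
 [ 0.   -0.    0.   -0.    0.02  0.   -0.01 -0.    0.   -0.    0.01]
 [-0.   -0.    0.01  0.05  0.02  0.08  0.01  0.01 -0.    0.    0.01]
 [-0.    0.    0.    0.    0.01  0.08  0.02  0.02  0.01  0.01  0.01]
 [ 0.   -0.   -0.   -0.   -0.    0.01  0.02  0.01 -0.01 -0.    0.01]]
```

View pics/topz.png

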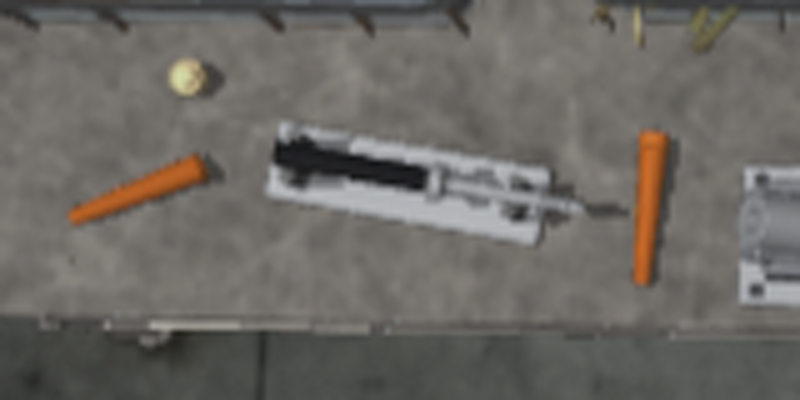

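View pics/topz2.png

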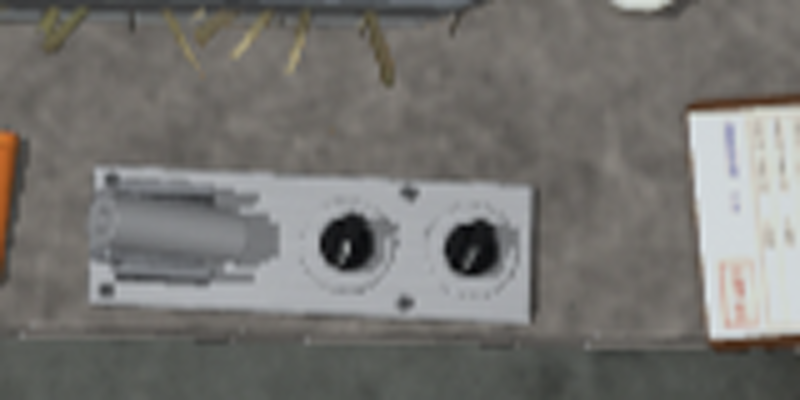

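View pics/sidez.png

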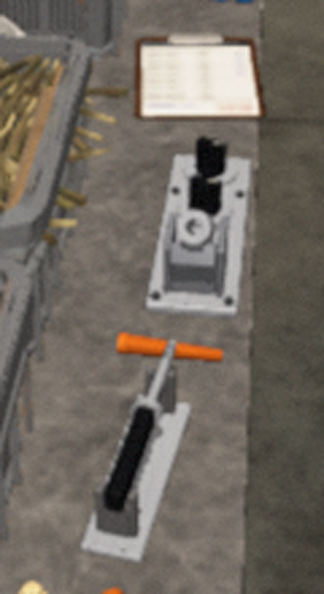

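```bash
cat >> h.py <<'E'
def T():
    o=r.get_obs(); return np.array(o['tcp_pos']),R.from_rotvec(o['orientation']),o
def yawR(a,tilt=0):
    "tool y down, tool z at world azimuth a(deg)"
    z=np.array([np.cos(np.radians(a)),np.sin(np.radians(a)),0]); y=np.array([0,0,-1.]); x=np.cross(y,z)
    return R.from_matrix(np.stack([x,y,z],1))
def go(p,Rt):
    p0,R0,o=T(); sh=R0.inv().apply(np.array(p)-p0); rv=(R0.inv()*Rt).as_rotvec(degrees=True)
    print('shift(tool)',(sh*1000).round(1),'mm; turn',rv.round(2),'deg; n',np.abs(np.linalg.norm(sh)/.0417).round(1),(np.linalg.norm(rv)/7.16).round(1)); return sh,rv
E
python3 - <<'E'
from h import *
p,Rt,o=T(); print(Rt.as_matrix().round(3))
z=Rt.as_matrix()[:,2]; print(np.degrees(np.arctan2(z[1],z[0])))
for a in (90,-90,0,180): go([.433,-.065,.25],yawR(a))
E
```

```text
[[ 0.958 -0.     0.287]
 [-0.287 -0.001  0.958]
 [ 0.    -1.    -0.001]]
73.33663148910385
shift(tool) [ 4.335e+02  4.000e-01 -6.127e+02] mm; turn [ 8.000e-02 -1.666e+01 -1.000e-02] deg; n 18.0 2.3
shift(tool) [ 4.335e+02  4.000e-01 -6.127e+02] mm; turn [1.0000e-02 1.6334e+02 1.1000e-01] deg; n 18.0 22.8
shift(tool) [ 4.335e+02  4.000e-01 -6.127e+02] mm; turn [6.000e-02 7.334e+01 6.000e-02] deg; n 18.0 10.2
shift(tool) [ 4.335e+02  4.000e-01 -6.127e+02] mm; turn [ 6.0000e-02 -1.0666e+02 -7.0000e-02] deg; n 18.0 14.9
```

jog_arm:
  motion:
    - [1,[0.035,0,-0.021],[0,-5.55,0]]
    - [1,[0.033,0,-0.024],[0,-5.55,0]]
    - [1,[0.031,0,-0.027],[0,-5.55,0]]
    - [1,[0.025,0,-0.032],[0,0,0]]
    - [1,[0.025,0,-0.032],[0,0,0]]
    - [1,[0.025,0,-0.032],[0,0,0]]
    - [1,[0.025,0,-0.032],[0,0,0]]
    - [1,[0.025,0,-0.032],[0,0,0]]
    - [1,[0.025,0,-0.032],[0,0,0]]
    - [1,[0.025,0,-0.032],[0,0,0]]

```text
clock: 0.98
tcp_pos: [0.4528, 0.3308, 0.2503]
orientation: [-1.571, 0.0, 0.0]
contact_force: [0.9, 1.0, -0.1]
grip_width: 0.0854
```

Run:
```python
from h import *
p,Rt,o=T(); print(o['clock'],p,o['joints'].round(2))
d=grab('wrist','w1.png'); print(d['xyz'],rot(d).as_matrix().round(2))
```

```text
0.9833 [0.45276007 0.33083647 0.25026058] [-0.82  0.29  0.09  1.84 -0.03  1.02  0.86]
[0.37843134 0.33082722 0.37457945] [[ 0.    0.96  0.29]
 [ 1.   -0.    0.  ]
 [ 0.    0.29 -0.96]]
```

View pics/w1.png

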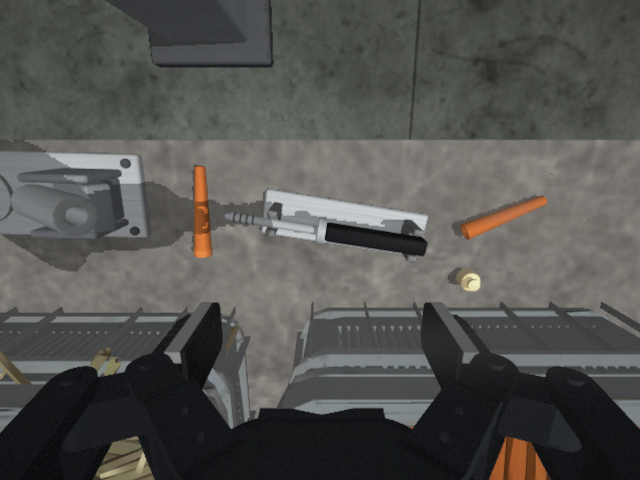

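jog_arm:
  motion:
    - [0.5,[-0.002,0,-0.038],[0,0,0]]
    - [0.5,[-0.002,0,-0.038],[0,0,0]]
    - [0.5,[-0.002,0,-0.038],[0,0,0]]
    - [0.5,[-0.002,0,-0.038],[0,0,0]]
    - [0.5,[-0.002,0,-0.038],[0,0,0]]
    - [0.5,[-0.002,0,-0.038],[0,0,0]]
    - [0.5,[-0.002,0,-0.038],[0,0,0]]
    - [0.5,[-0.002,0,-0.038],[0,0,0]]
    - [0.5,[-0.002,0,-0.03],[0,0,0]]
    - [0.5,[-0.002,0,-0.02],[0,0,0]]

```text
clock: 1.87
tcp_pos: [0.4312, -0.0245, 0.2503]
orientation: [-1.571, 0.003, -0.003]
contact_force: [-0.8, 0.4, 0.1]
grip_width: 0.0428
```

Run:
```python
from h import *
p,Rt,o=T(); print(o['clock'],p,o['joints'].round(2))
d=grab('wrist','w2.png')
im=cv2.imread('pics/w2.png'); 
d=load('w1')
for n,u,v,z in [('tip',228,217,.05),('collar',321,231,.05),('end',426,243.5,.05)]: print(n,ray(d,u,v,z).round(4))
cv2.imwrite('pics/w1z.png',cv2.resize(cv2.imread('pics/w1.png')[150:280,180:440],None,fx=3,fy=3,interpolation=cv2.INTER_CUBIC))
```

```text
1.8667 [ 0.43115614 -0.02450421  0.25033948] [-0.4   0.06  0.33  2.12 -0.02  0.96  1.51]
tip [0.4528 0.2404 0.05  ]
collar [0.4669 0.3307 0.05  ]
end [0.4798 0.4352 0.05  ]
```

View pics/w2.png

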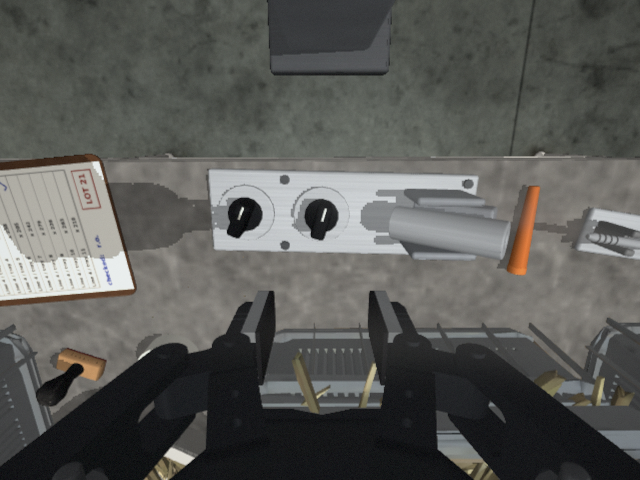

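View pics/w1z.png

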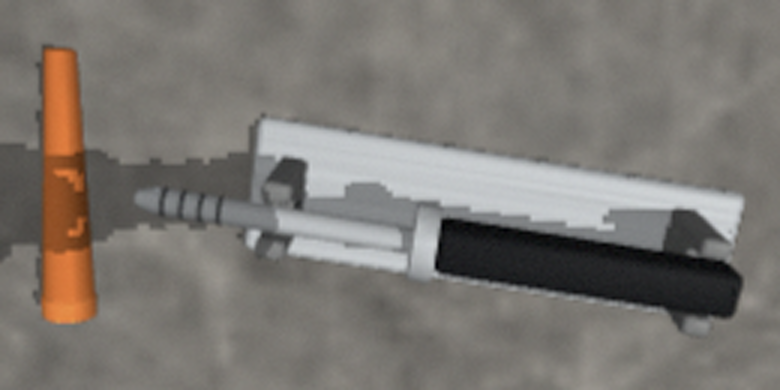

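Run:
```python
from h import *
d=load('w2'); im=cv2.imread('pics/w2.png')
cv2.imwrite('pics/w2z.png',cv2.resize(im[160:270,195:355],None,fx=5,fy=5,interpolation=cv2.INTER_CUBIC))
cv2.imwrite('pics/w2y.png',cv2.resize(im[160:290,355:515],None,fx=4.5,fy=4.5,interpolation=cv2.INTER_CUBIC))
g=im.max(2)
for u in (220,225,260,270,300): 
    c=g[160:265,u].astype(int); print(u,[ (160+i,c[i]) for i in range(105) if abs(c[i]-c[i-1])>35 and i>0])
for v in (180,200,235): 
    c=g[v,195:225].astype(int); print(v,[ (195+i,c[i]) for i in range(1,30) if abs(c[i]-c[i-1])>30])
```

```text
220 [(206, np.int64(131))]
225 [(206, np.int64(131)), (250, np.int64(138))]
260 [(206, np.int64(124)), (222, np.int64(140)), (223, np.int64(180)), (251, np.int64(126))]
270 [(171, np.int64(168)), (251, np.int64(136))]
300 [(195, np.int64(128)), (197, np.int64(175)), (205, np.int64(135)), (234, np.int64(204)), (252, np.int64(121))]
180 [(208, np.int64(112)), (209, np.int64(173))]
200 [(210, np.int64(125)), (211, np.int64(177))]
235 [(213, np.int64(174))]
```

View pics/w2z.png

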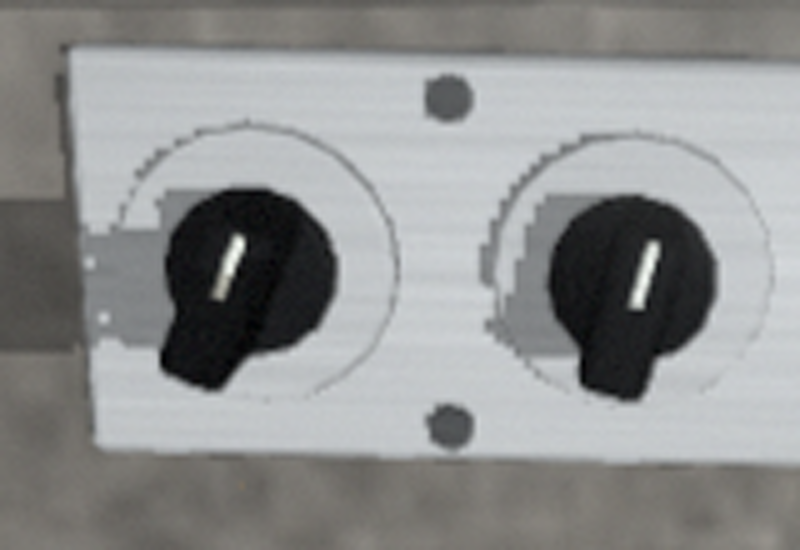

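View pics/w2y.png

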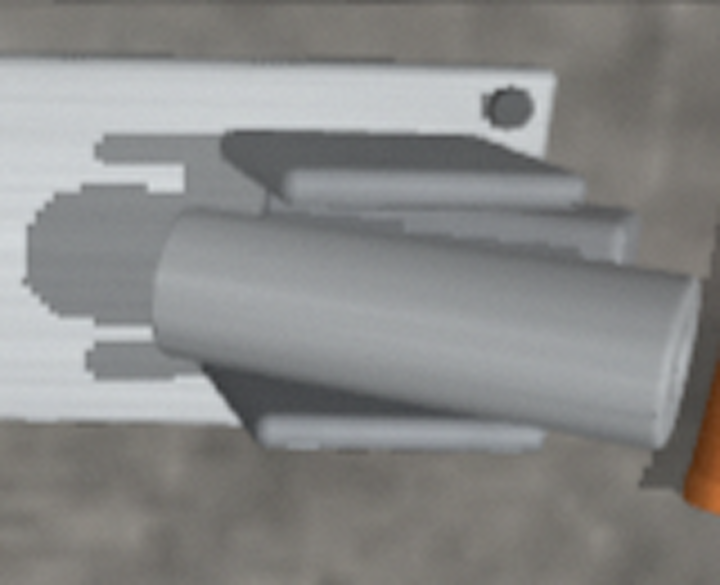

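Run:
```python
from h import *
d=load('w2')
f=lambda a,b,z: ray(d,195+a/5-.4,160+b/5-.4,z)[:2]
n=f(634,268.5,.012); e=f(259.5,263,.012); print('near',n,'end',e,np.linalg.norm(n-e))
s1=f(448,98,.012); s2=f(450,427,.012); print('screwmid',(s1+s2)/2,'vec',s1-s2)
v=n-e; fa=np.degrees(np.arctan2(v[1],v[0])); print('feeder y azimuth',fa)
c=[f(68,47,.012),f(96,450,.012),f(800,64,.012),f(800,465,.012)]
for i,j in((0,2),(1,3)):
    q=c[i]-c[j]; print('edge az',np.degrees(np.arctan2(-q[1],-q[0])))
print('endmid',(c[0]+c[1])/2, np.linalg.norm(c[0]-c[1]))
for nm,a,b in (('near',(654,240),(637,308)),('end',(239,236),(218,299))):
    A=f(*a,.056);B=f(*b,.056); q=B-A; az=np.degrees(np.arctan2(q[1],q[0])); print(nm,A,B,'az',az,'value deg',fa-90-az)
g=lambda a,b,z: ray(d,355+a/4.5-.4,160+b/4.5-.4,z)
# mouth top-end: rim silhouettes 
y=np.array([np.cos(np.radians(fa)),np.sin(np.radians(fa))]); print('mouth pred',n+y*.155, 'endplate pred', n-y*.12)
for p in ((.1)),: print(proj(d,[*(n+y*.155),.1]))
```

```text
near [ 0.43586583 -0.02423077] end [ 0.43435637 -0.1051691 ] 0.08095240834197243
screwmid [ 0.43544244 -0.06423894] vec [-0.0724939   0.00213035]
feeder y azimuth 88.93159003317149
edge az 88.48166010191882
edge az 88.50030451022766
endmid [ 0.43258999 -0.14326463] 0.08843879732713565
near [ 0.42078824 -0.0204208 ] [ 0.43398618 -0.02367582] az -13.854425171710394 value deg 12.786015204881883
end [ 0.41973326 -0.09886209] [ 0.43192553 -0.10374849] az -21.839817661355454 value deg 20.771407694526943
mouth pred [0.43875599 0.13074228] endplate pred [ 0.43362828 -0.14420991]
(np.float64(506.44365951483854), np.float64(238.47107446335434))
```

jog_arm:
  motion:
    - [0.5,[0.0046,0.03,0.0003],[0,6.9,0]]
    - [0.5,[0,0.04,0],[0,7,0]]
    - [0.5,[0,0.04,0],[0,0,0]]
    - [0.5,[0,0.04,0],[0,0,0]]
    - [0.5,[0,0.02,0],[0,0,0]]
    - [0.5,[0,0.012,0],[0,0,0]]
    - [0.5,[0,0.01,0],[0,0,0]]
    - [0.5,[0,0.009,0],[0,0,0]]
    - [0.5,[0,0,0],[0,0,0]]
  force: 40

```text
clock: 2.67
tcp_pos: [0.436, -0.0208, 0.0482]
orientation: [-1.563, 0.192, -0.189]
contact_force: [-0.6, 0.6, 0.8]
grip_width: 0.0427
```

Run:
```python
from h import *
p,Rt,o=T(); print(o['clock'],p,o['contact_force'],o['moment'],Rt.as_matrix().round(3))
d=grab('wrist','w3.png')
```

```text
2.6667 [ 0.43604719 -0.02076807  0.04824763] [-0.55081886  0.5728999   0.75035966] [ 0.01566531 -0.0487375  -0.00249292] [[ 0.971 -0.002  0.24 ]
 [-0.24  -0.     0.971]
 [-0.002 -1.    -0.   ]]
```

View pics/w3.png

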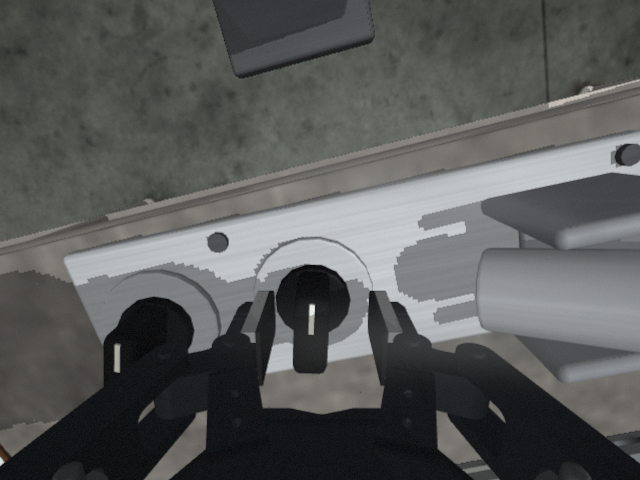

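jog_arm:
  motion:
    - [0.5,[0,0,-0.0034],[0,0,0]]
    - [0.25,[0,0,0],[0,0,0]]
    - [0,[0,0,0],[0,0,0]]
    - [0,[0,0,0],[0,0,0]]
    - [0,[0,0,0],[0,0,0]]
    - [0,[0,0,0],[0,0,0]]
  force: 40

```text
clock: 3.22
tcp_pos: [0.4363, -0.0251, 0.0502]
orientation: [-1.562, 0.19, -0.193]
contact_force: [-1.1, -2.8, 7.3]
grip_width: 0.0131
```

Run:
```python
from h import *
p,Rt,o=T(); print(o['clock'],p,o['contact_force'],o['moment'],o['grip_width'])
z=Rt.as_matrix()[:,2]; print(np.degrees(np.arctan2(z[1],z[0])))
```

```text
3.2167 [ 0.43626087 -0.02507558  0.05017592] [-1.05606312 -2.84652323  7.30811637] [-0.63618965  0.22977215  0.04000604] 0.013060877754630813
76.03485757012525
```

jog_arm:
  motion:
    - [0,[0,-0.001,0],[0,3,0]]
    - [0,[0,0,0],[0,7,0]]
    - [0,[0,0,0],[0,7,0]]
    - [0,[0,0,0],[0,7,0]]
    - [0,[0,0,0],[0,7,0]]
    - [0,[0,0,0],[0,7,0]]
    - [0,[0,0,0],[0,7,0]]
    - [0,[0,0,0],[0,7,0]]
    - [0,[0,0,0],[0,7,0]]
    - [0,[0,0,0],[0,5,0]]

```text
clock: 4.05
tcp_pos: [0.4355, -0.0258, 0.0503]
orientation: [-1.3, 1.056, -1.06]
contact_force: [-0.1, -6.6, -7.1]
grip_width: 0.0132
```

jog_arm:
  motion:
    - [0,[0,0,0],[0,4,0]]
    - [0,[0,0,0],[0,3,0]]
    - [0,[0,0,0],[0,3,0]]
    - [0,[0,0,0],[0,0,0]]
    - [0,[0,0,0],[0,0,0]]

```text
clock: 4.47
tcp_pos: [0.4354, -0.0255, 0.0504]
orientation: [-1.23, 1.179, -1.182]
contact_force: [-0.2, -7.3, -4.4]
grip_width: 0.013
```

Run:
```python
from h import *
p,Rt,o=T(); print(o['clock'],p,o['contact_force'],o['moment'],o['grip_width'],o['joints'].round(2))
z=Rt.as_matrix()[:,2]; az=np.degrees(np.arctan2(z[1],z[0]));print(az, 'val',88.5-az)
grab('wrist','w4.png')
```

```text
4.4667 [ 0.43538759 -0.02551955  0.05038686] [-0.15212832 -7.30563975 -4.3880709 ] [-1.35973615  0.06082179  1.29897054] 0.013041905880093524 [-0.57  0.5   0.6   2.29 -0.59  0.5   0.53]
2.287140722294975 val 86.21285927770502
```

View pics/w4.png

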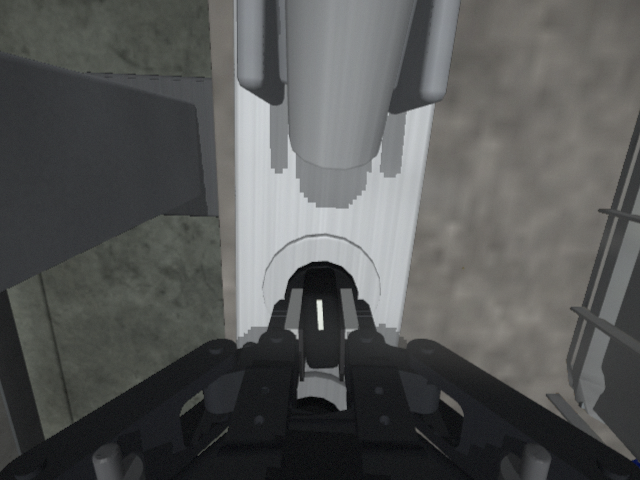

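jog_arm:
  motion:
    - [0.3,[0,0,0],[0,0,0]]
    - [0.5,[0,0,0],[0,0,0]]
    - [0.5,[0,0,0],[0,0,0]]
    - [0.5,[0,-0.03,0],[0,0,0]]
    - [0.5,[0,-0.035,0],[0,0,0]]
    - [0.5,[0.04,0,-0.002],[0,0,0]]
    - [0.5,[0.0395,0,-0.0023],[0,0,0]]
    - [0.5,[0,0,0],[0,-7,0]]
    - [0.5,[0,0,0],[0,-7,0]]
    - [0.5,[0,0,0],[0,-7,0]]

```text
clock: 5.35
tcp_pos: [0.4345, -0.1043, 0.1157]
orientation: [-1.374, 0.903, -0.904]
contact_force: [-0.7, 0.2, 0.3]
grip_width: 0.0427
```

jog_arm:
  motion:
    - [0.5,[0,0,0],[0,-7,0]]
    - [0.5,[0,0,0],[0,-7,0]]
    - [0.5,[0,0,0],[0,-7,0]]
    - [0.5,[0,0,0],[0,-7,0]]
    - [0.5,[0,0,0],[0,-7,0]]
    - [0.5,[0,0,0],[0,-7,0]]
    - [0.5,[0,0,0],[0,-3,0]]
    - [0.5,[0,0,0],[0,0,0]]
    - [0.5,[0,0,0],[0,0,0]]

```text
clock: 6.1
tcp_pos: [0.4344, -0.1038, 0.1155]
orientation: [-1.549, 0.301, -0.302]
contact_force: [0.0, -0.7, 0.1]
grip_width: 0.043
```

Run:
```python
from h import *
p,Rt,o=T(); print(o['clock'],p,o['contact_force'],o['moment'],o['grip_width'],o['joints'].round(2))
z=Rt.as_matrix()[:,2]; az=np.degrees(np.arctan2(z[1],z[0]));print(az)
go([.4343,-.105,.05],yawR(68.2))
grab('wrist','w5.png')
```

```text
6.1 [ 0.43442172 -0.10382976  0.11551514] [ 0.00771658 -0.66160415  0.06120187] [ 0.04089262 -0.02939285 -0.03772341] 0.04303259621584279 [-0.28  0.33  0.45  2.23 -0.24  0.63  1.52]
67.95983838361387
shift(tool) [ 0.3 65.5 -1.2] mm; turn [-0.04 -0.24  0.02] deg; n 1.6 0.0
```

View pics/w5.png

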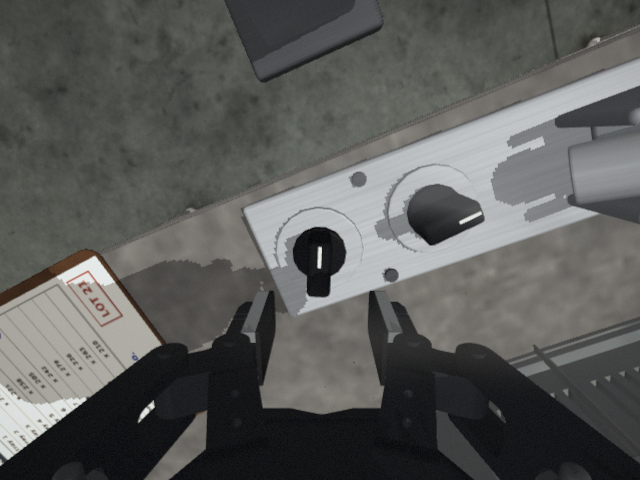

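jog_arm:
  motion:
    - [0.5,[0,0.03,-0.0008],[0,0,0]]
    - [0.5,[0,0.023,0],[0,0,0]]
    - [0.5,[0,0.011,0],[0,0,0]]
    - [0.5,[0,0,0],[0,0,0]]
    - [0.25,[0,0,0],[0,0,0]]
    - [0,[0,0,0],[0,0,0]]
    - [0,[0,0,0],[0,0,0]]
    - [0,[0,0,0],[0,0,0]]
    - [0,[0,0,0],[0,0,0]]

```text
clock: 6.9
tcp_pos: [0.4346, -0.1054, 0.0522]
orientation: [-1.55, 0.299, -0.302]
contact_force: [-1.5, -3.6, 7.0]
grip_width: 0.0127
```

Run:
```python
from h import *
p,Rt,o=T(); print(o['clock'],p,o['contact_force'],o['moment'],o['grip_width'])
d=load('w5'); f=lambda u,v,z: ray(d,u,v,z)[:2]
im=cv2.imread('pics/w5.png'); cv2.imwrite('pics/w5z.png',cv2.resize(im[150:250,370:500],None,fx=6,fy=6,interpolation=cv2.INTER_CUBIC))
```

```text
6.9 [ 0.43462305 -0.10536418  0.05221879] [-1.5221367  -3.58994872  7.04726418] [-0.72132765  0.36986682  0.06129053] 0.012652616821494772
```

View pics/w5z.png

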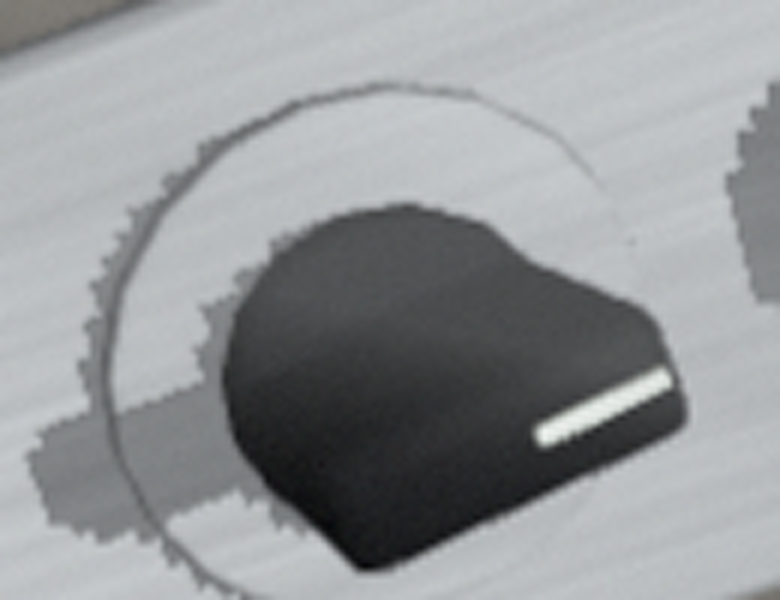

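jog_arm:
  motion:
    - [0,[0,0,0],[0,3,0]]
    - [0,[0,0,0],[0,7,0]]
    - [0,[0,0,0],[0,7,0]]
    - [0,[0,0,0],[0,7,0]]
    - [0,[0,0,0],[0,7,0]]
    - [0,[0,0,0],[0,7,0]]
    - [0,[0,0,0],[0,7,0]]
    - [0,[0,0,0],[0,7,0]]
    - [0,[0,0,0],[0,7,0]]
    - [0,[0,0,0],[0,3,0]]

```text
clock: 7.73
tcp_pos: [0.4335, -0.1063, 0.0522]
orientation: [-1.255, 1.136, -1.138]
contact_force: [-6.3, -6.5, 13.8]
grip_width: 0.013
```

jog_arm:
  motion:
    - [0,[0,0,0],[0,3,0]]
    - [0,[0,0,0],[0,3,0]]
    - [0,[0,0,0],[0,0,0]]
    - [0,[0,0,0],[0,0,0]]

```text
clock: 8.07
tcp_pos: [0.4334, -0.1067, 0.0522]
orientation: [-1.213, 1.204, -1.208]
contact_force: [-6.4, -7.9, 14.5]
grip_width: 0.0134
```

Run:
```python
from h import *
p,Rt,o=T(); print(o['clock'],p,o['contact_force'],o['moment'],o['grip_width'],o['joints'].round(2))
z=Rt.as_matrix()[:,2]; az=np.degrees(np.arctan2(z[1],z[0]));print(az, 'val',88.5-az)
d=load('w5'); f=lambda u,v,z: ray(d,370+u/6-.4,150+v/6-.4,z)[:2]
q=f(668,377,.056)-f(543,438,.056); a=np.degrees(np.arctan2(q[1],q[0])); print('near line az',a,a%180-180+90)
# feeder edge in w5
g=lambda u,v,z: ray(d,u,v,z)[:2]
q=g(640,62,.012)-g(243,209,.012);print('edge az',np.degrees(np.arctan2(q[1],q[0])))
```

```text
8.0667 [ 0.43344775 -0.10666815  0.05219135] [-6.35442977 -7.88834757 14.50100934] [-1.89304018  1.3915336   1.61833462] 0.013384649761272996 [-0.45  0.53  0.69  2.27 -0.66  0.54  0.76]
0.2734859975938563 val 88.22651400240615
near line az 96.0406583324798 6.040658332479794
edge az 88.10726579819904
```

jog_arm:
  motion:
    - [0.3,[0,0,0],[0,0,0]]
    - [0.5,[0,0,0],[0,0,0]]
    - [0.5,[0,0,0],[0,0,0]]
    - [0.5,[0,-0.03,0],[0,0,0]]
    - [0.5,[0,-0.04,0],[0,0,0]]
    - [0.5,[0,-0.04,0],[0,0,0]]
    - [0.5,[0,-0.04,0],[0,0,0]]
    - [0.5,[-0.03,0,0.003],[0,0,0]]
    - [0.5,[-0.037,0,0.003],[0,0,0]]
    - [0.5,[-0.037,0,0.003],[0,0,0]]

```text
clock: 8.9
tcp_pos: [0.4433, 0.001, 0.2023]
orientation: [-1.205, 1.209, -1.208]
contact_force: [1.3, 0.6, -0.6]
grip_width: 0.0428
```

Run:
```python
from h import *
p,Rt,o=T(); print(o['clock'],p)
grab('wrist','w6.png')
```

```text
8.9 [0.44333796 0.00098378 0.20227913]
```

View pics/w6.png

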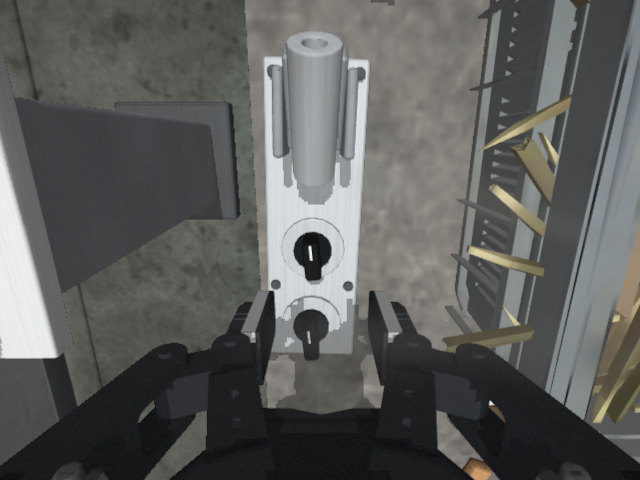

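Run:
```python
from h import *
im=cv2.imread('pics/w6.png')
a=cv2.resize(im[25:75,270:370],None,fx=8,fy=8,interpolation=cv2.INTER_CUBIC)
b=cv2.resize(im[210:370,250:370],None,fx=5,fy=5,interpolation=cv2.INTER_CUBIC)[:,:600]
cv2.imwrite('pics/w6a.png',a);cv2.imwrite('pics/w6b.png',cv2.resize(b,None,fx=.75,fy=.75))
```

```text
(no output)
```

View pics/w6a.png

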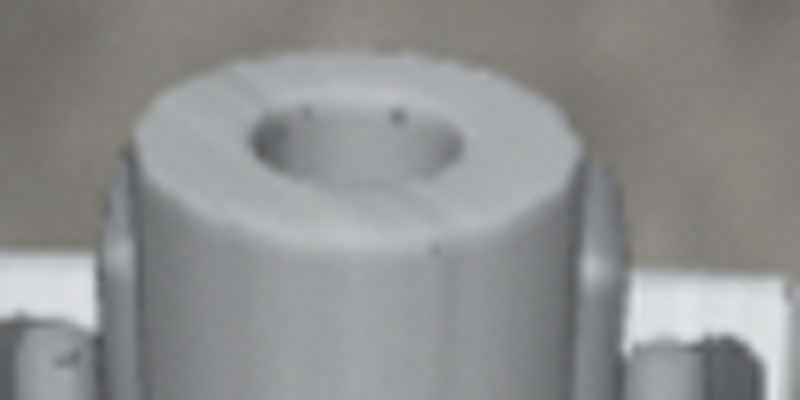

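View pics/w6b.png

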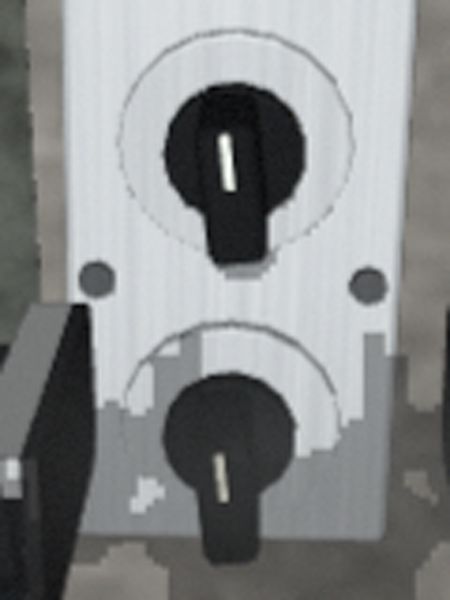

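Run:
```python
from h import *
d=load('w6'); print('mouth on z=.1',ray(d,314.2,43.0,.1))
P=cloud(d); print('depth around', P[43,302],P[43,326], P[48:52,314])
f=lambda a,b,z: ray(d,250+a/3.75-.4,210+b/3.75-.4,z)[:2]
for A,B in (((222,137),(231,190)),((217,457),(224,500))):
    q=f(*A,.056)-f(*B,.056); print('bar az',np.degrees(np.arctan2(q[1],q[0])))
q=f(97,278,.012)-f(369,285,.012); print('screws az',np.degrees(np.arctan2(q[1],q[0])), (f(97,278,.012)+f(369,285,.012))/2)
# ring centres
print(f(236,145,.012))
d=load('w2')
# mouth from w2: rim endpoints at (697,280)&(655,447) zoom 4.5
a=ray(d,355+697/4.5-.4,160+280/4.5-.4,.1);b=ray(d,355+655/4.5-.4,160+447/4.5-.4,.1);print((a+b)/2,a-b)
```

```text
mouth on z=.1 [0.44023122 0.1292873  0.1       ]
depth around [0.43299466 0.12954583 0.09888911] [0.44723227 0.1301461  0.09636799] [[0.43995829 0.12851288 0.0917442 ]
 [0.44022703 0.12438286 0.10790854]
 [0.44026053 0.12339599 0.11008433]
 [0.44028538 0.12253055 0.11174379]]
bar az 98.59641135466228
bar az 97.49056307495343
screws az 178.3435736382292 [ 0.43507891 -0.06463387]
[ 0.43612497 -0.02635099]
[0.44069233 0.12961795 0.1       ] [-0.0325375  0.0028103  0.       ]
```

Run:
```python
from h import *
d=load('w6'); im=d['image'].astype(int)
for (v0,v1) in ((240,265),(325,348)):
    m=(im[v0:v1,300:325].min(2)>110); v,u=np.nonzero(m); w=im[v0:v1,300:325].min(2)[m]
    print(len(v), u.min()+300,u.max()+300)
    pts=np.array([ray(d,300+a,v0+b,.056)[:2] for a,b in zip(u,v)],np.float32)
    l=cv2.fitLine(pts,cv2.DIST_L2,0,.001,.001).ravel(); print(np.degrees(np.arctan2(l[1],l[0]))%180, l[2:])
go([.4727,.384,.2],yawR(-7.9))
```

```text
49 308 312
95.28778 [ 0.4351168  -0.01625523]
89 300 324
171.29602 [ 0.43735835 -0.10104637]
shift(tool) [-374.5    3.    32.7] mm; turn [-0.01  8.49 -0.23] deg; n 9.0 1.2
```

jog_arm:
  motion:
    - [0.6,[-0.037,0,0.0033],[0,0,0]]
    - [0.6,[-0.037,0,0.0033],[0,0,0]]
    - [0.6,[-0.037,0,0.0033],[0,0,0]]
    - [0.6,[-0.037,0,0.0033],[0,0,0]]
    - [0.6,[-0.037,0,0.0033],[0,0,0]]
    - [0.6,[-0.037,0,0.0033],[0,0,0]]
    - [0.6,[-0.037,0,0.0033],[0,0,0]]
    - [0.6,[-0.037,0,0.0033],[0,0,0]]
    - [0.6,[-0.037,0,0.0033],[0,4.2,0]]
    - [0.6,[-0.035,0,0.003],[0,4.2,0]]

```text
clock: 9.78
tcp_pos: [0.4765, 0.37, 0.2009]
orientation: [-1.137, 1.318, -1.315]
contact_force: [0.3, -0.6, 0.9]
grip_width: 0.0512
```

jog_arm:
  motion:
    - [0.6,[0,0,0],[0,0,0]]
    - [0.6,[0,0,0],[0,0,0]]

```text
clock: 9.95
tcp_pos: [0.4767, 0.3698, 0.2004]
orientation: [-1.141, 1.311, -1.312]
contact_force: [-0.0, -1.4, -0.0]
grip_width: 0.0513
```

Run:
```python
from h import *
p,Rt,o=T(); print(o['clock'],p,o['joints'].round(2))
grab('wrist','w7.png')
go([.4727,.384,.052],yawR(-7.9))
```

```text
9.95 [0.47670103 0.36981205 0.2003988 ] [-1.41  0.56  0.91  1.82 -0.52  1.01 -0.43]
shift(tool) [-15.9 148.7  -6.7] mm; turn [ 0.02 -0.28  0.07] deg; n 3.6 0.0
```

View pics/w7.png

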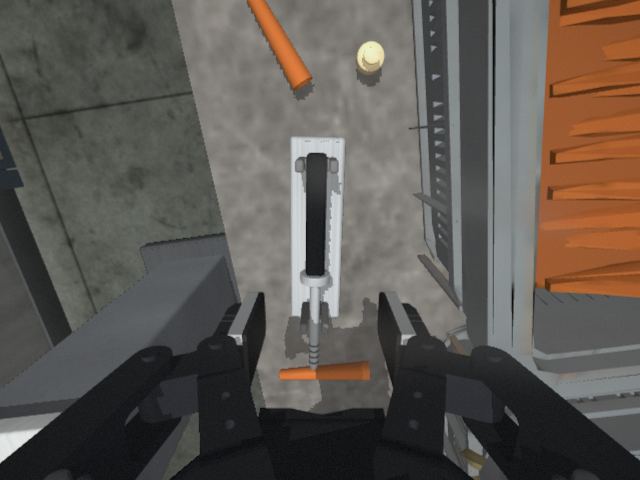

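Run:
```python
from h import *
d=load('w7'); im=d['image'].astype(int)
for v in range(165,270,15):
    u=np.nonzero(im[v,295:340].max(1)<70)[0]+295; print(v,u.min(),u.max(), ray(d,(u.min()+u.max())/2,v,.055).round(4))
for u,v,z,n in ((313.5,372,.05,'tip'),(316,281,.05,'collar'),(318,154,.055,'end')): print(n,ray(d,u,v,z).round(4))
p,Rt,o=T()
go([.4718,.384,.05],yawR(-7.9))
```

```text
165 307 326 [0.4814 0.4241 0.055 ]
180 307 325 [0.4794 0.4128 0.055 ]
195 306 325 [0.4773 0.4012 0.055 ]
210 306 325 [0.4756 0.3892 0.055 ]
225 306 324 [0.4734 0.377  0.055 ]
240 306 324 [0.4715 0.3644 0.055 ]
255 306 324 [0.4696 0.3515 0.055 ]
tip [0.4508 0.2332 0.05  ]
collar [0.4667 0.3259 0.05  ]
end [0.4837 0.4321 0.055 ]
shift(tool) [-15.8 150.7  -7.6] mm; turn [ 0.02 -0.28  0.07] deg; n 3.6 0.0
```

Run:
```python
from h import *
go([.4733,.3765,.05],yawR(-9.2))
```

```text
shift(tool) [ -8.6 150.7  -5. ] mm; turn [0.02 1.02 0.07] deg; n 3.6 0.1
```

jog_arm:
  motion:
    - [0.6,[-0.0086,0.03,-0.005],[0,1,0]]
    - [0.6,[0,0.04,0],[0,0,0]]
    - [0.6,[0,0.04,0],[0,0,0]]
    - [0.6,[0,0.025,0],[0,0,0]]
    - [0.6,[0,0.0157,0],[0,0,0]]
    - [0.6,[0,0,0],[0,0,0]]

```text
clock: 10.5
tcp_pos: [0.4724, 0.3739, 0.048]
orientation: [-1.133, 1.33, -1.33]
contact_force: [-0.7, 0.4, -0.7]
grip_width: 0.0513
```

Run:
```python
from h import *
p,Rt,o=T(); print(o['clock'],p,o['contact_force'])
grab('wrist','w8.png')
go([.4733,.3765,.05],yawR(-9.2))
```

```text
10.5 [0.47237844 0.37385861 0.04803114] [-0.65936878  0.35667622 -0.69485347]
shift(tool) [-1.6  0.2 -0.7] mm; turn [ 0.07 -0.2   0.1 ] deg; n 0.0 0.0
```

View pics/w8.png

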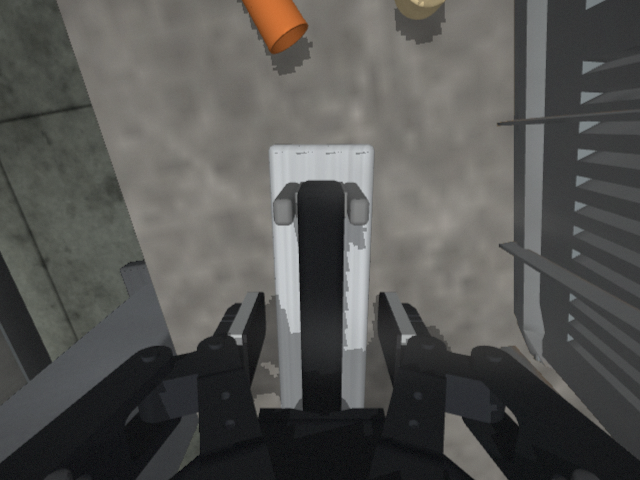

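jog_arm:
  motion:
    - [0.35,[0,0,0],[0,0,0]]
    - [0.2,[0,0,0],[0,0,0]]
    - [0.05,[0,0,0],[0,0,0]]
    - [0,[0,0,0],[0,0,0]]
    - [0,[0,0,0],[0,0,0]]
    - [0,[0,0,0],[0,0,0]]
  force: 80

```text
clock: 11.05
tcp_pos: [0.4749, 0.377, 0.0527]
orientation: [-1.125, 1.327, -1.327]
contact_force: [-1.5, -0.4, 7.2]
grip_width: 0.0146
```

jog_arm:
  motion:
    - [0,[0,-0.01,0],[0,0,0]]
    - [0,[0,-0.02,0],[0,0,0]]
    - [0,[0,-0.035,0],[0,0,0]]
    - [0,[0,-0.035,0],[0,0,0]]
    - [0,[0,-0.035,0],[0,0,0]]
    - [0,[0,-0.025,0],[0,0,0]]
    - [0,[0,0,0],[0,0,0]]

```text
clock: 11.63
tcp_pos: [0.4767, 0.3774, 0.2172]
orientation: [-1.117, 1.327, -1.326]
contact_force: [1.8, 0.3, -0.7]
grip_width: 0.015
```

Run:
```python
from h import *
p,Rt,o=T(); print(o['clock'],p,o['contact_force'],o['grip_width'])
grab('wrist','w9.png');grab('side','s9.png'); grab('top','t9.png')
im=cv2.imread('pics/s9.png'); cv2.imwrite('pics/s9z.png',cv2.resize(im[190:390,270:420],None,fx=3,fy=3,interpolation=cv2.INTER_CUBIC))
```

```text
11.6333 [0.47672833 0.37739879 0.21721851] [ 1.78228241  0.25963974 -0.66873352] 0.015012166648395886
```

View pics/s9z.png

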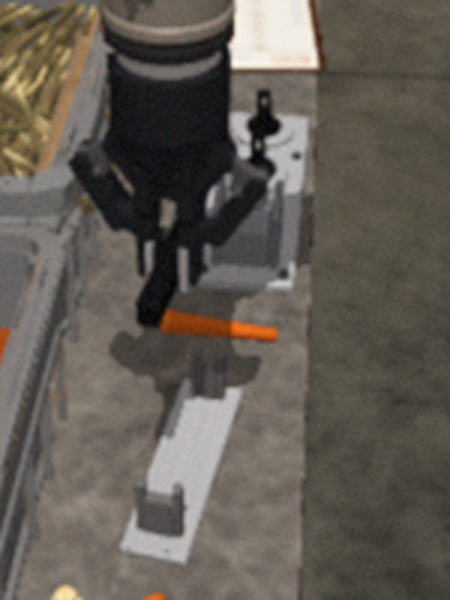

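View pics/w9.png

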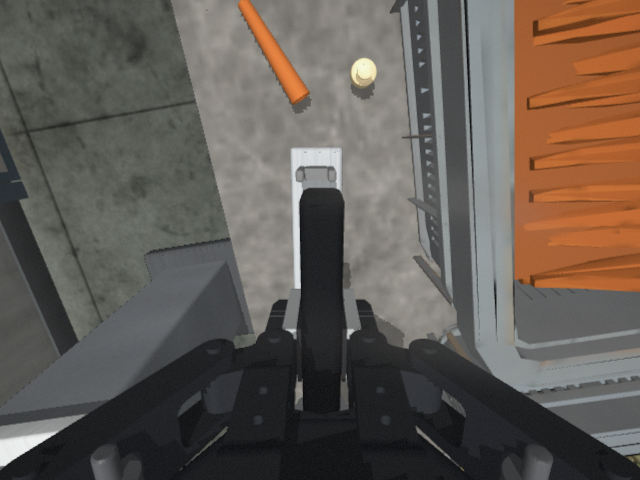

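View pics/t9.png

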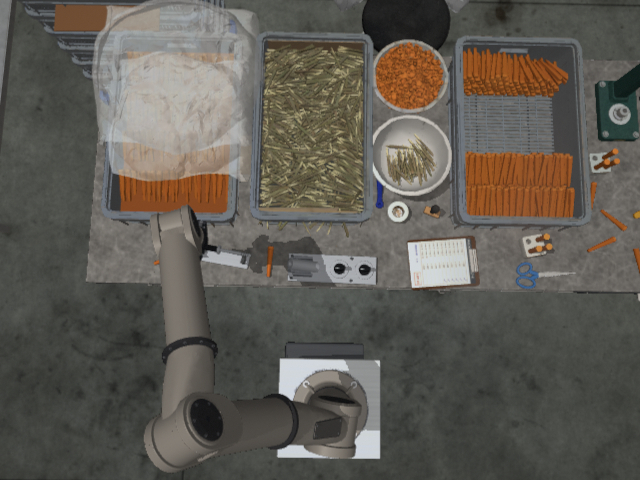

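```bash
cat >> h.py <<'E'
def rodtool(d,p,Rt):
    P=cloud(d); Q=Rt.inv().apply((P.reshape(-1,3)-p)).reshape(P.shape)
    im=d['image'].astype(int)
    m=(im.max(2)<75)&(abs(Q[...,2])<.012)&(Q[...,0]<-.012)&(Q[...,0]>-.08)&(abs(Q[...,1])<.04)
    q=Q[m]; print('n',m.sum(),'x',q[:,0].min(),q[:,0].max())
    for a in np.arange(-.07,-.01,.006):
        s=q[abs(q[:,0]-a)<.003]
        if len(s)>5:
            t=s[s[:,1]<s[:,1].min()+.006]; print(round(a,3),len(s),'ymed',np.median(s[:,1]).round(4),'z range',s[:,2].min().round(4),s[:,2].max().round(4))
    return q
E
python3 - <<'E'
from h import *
p,Rt,o=T(); d=load('w9'); q=rodtool(d,p,Rt)
s=q[(abs(q[:,2])<.006)&(q[:,0]>-.05)]; c=np.polyfit(s[:,0],s[:,1],1); print('pitch deg',np.degrees(np.arctan(c[0])),c)
E
```

```text
n 5907 x -0.058213304554515836 -0.012025243679203622
-0.058 605 ymed -0.0128 z range -0.0036 0.0117
-0.052 745 ymed -0.0145 z range -0.0035 0.0118
-0.046 711 ymed -0.0143 z range -0.0037 0.0119
-0.04 692 ymed -0.0142 z range -0.0038 0.012
-0.034 648 ymed -0.0143 z range -0.0039 0.0117
-0.028 636 ymed -0.0142 z range -0.0036 0.0118
-0.022 610 ymed -0.0141 z range -0.0037 0.012
-0.016 1003 ymed -0.0148 z range -0.012 0.012
pitch deg -3.234072199126732 [-0.05650523 -0.01636529]
```

Run:
```python
from h import *
p,Rt,o=T(); 
print(o['clock'],p,o['qvel'].round(4))
for f in ('w7','w8','w9'):
    d=load(f); print(f,Rt.inv().apply(np.array(d['xyz'])-p).round(4),(Rt.inv()*rot(d)).as_matrix().round(4).tolist())
d=grab('wrist','w10.png'); print(Rt.inv().apply(np.array(d['xyz'])-p).round(4))
q=rodtool(d,p,Rt)
```

```text
11.7833 [0.4732984  0.37639827 0.21087334] [ 0.0092  0.0269 -0.0214  0.0195 -0.0017 -0.0044  0.0002]
w7 [-0.0695 -0.1137  0.0036] [[-0.0225, 0.955, 0.2958], [-0.0, -0.2959, 0.9552], [0.9997, 0.0215, 0.0067]]
w8 [-0.0732  0.0389  0.0009] [[0.0016, 0.9543, 0.2989], [0.003, -0.2989, 0.9543], [1.0, -0.0007, -0.0034]]
w9 [-0.076  -0.1312  0.0034] [[0.0009, 0.9578, 0.2873], [-0.0058, -0.2873, 0.9578], [1.0, -0.0025, 0.0053]]
[-0.0754 -0.1243  0.0008]
n 5532 x -0.05665732058759952 -0.01200006085919687
-0.058 405 ymed -0.0042 z range -0.0063 0.008
-0.052 759 ymed -0.0076 z range -0.0069 0.0086
-0.046 713 ymed -0.0077 z range -0.0069 0.0085
-0.04 682 ymed -0.0076 z range -0.007 0.0084
-0.034 669 ymed -0.0077 z range -0.007 0.0085
-0.028 623 ymed -0.0077 z range -0.0068 0.0086
-0.022 614 ymed -0.0077 z range -0.0069 0.0088
-0.016 600 ymed -0.0076 z range -0.0119 0.0119
```

jog_arm:
  motion:
    - [0,[0,0,0],[0,-3.9,0]]
    - [0,[0,0,0],[0,-3.9,0]]
    - [0,[0,0,0],[0,0,5]]
    - [0,[0,0,0],[0,0,6]]
    - [0,[0,0,0],[0,0,6]]
    - [0,[0,0,0],[0,0,6]]
    - [0,[0,0,0],[0,0,6]]
    - [0,[0,0,0],[0,0,6]]
    - [0,[0,0,0],[0,0,0]]
    - [0,[0,0,0],[0,0,0]]

```text
clock: 12.67
tcp_pos: [0.4736, 0.374, 0.2089]
orientation: [-0.734, 1.455, -0.774]
contact_force: [1.4, 0.4, -1.6]
grip_width: 0.0148
```

```bash
cat >> h.py <<'E'
fa=np.radians(88.5); fy=np.array([np.cos(fa),np.sin(fa),0]); c35,s35=np.cos(np.radians(35)),np.sin(np.radians(35))
U=c35*fy+np.array([0,0,s35]); M=np.array([.4405,.1294,.1])
def ins(s,g=(.0515,.0023,0.),M=M):
    x=-U; z=np.array([fy[1],-fy[0],0]); y=np.cross(z,x); Rt=R.from_matrix(np.stack([x,y,z],1))
    return M+s*U-Rt.apply(g),Rt
E
python3 - <<'E'
from h import *
p,Rt,o=T(); print(o['clock'],p,o['joints'].round(2),o['contact_force'])
P,Rq=ins(.12); print(P,Rq.as_matrix().round(3)); go(P,Rq)
E
```

```text
12.6667 [0.47364298 0.37399472 0.20889179] [-0.99  0.37  0.57  2.07 -1.15  0.81  0.35] [ 1.42684503  0.39610013 -1.56653361]
[0.44414292 0.26851766 0.20025241] [[-0.021  0.015  1.   ]
 [-0.819  0.573 -0.026]
 [-0.574 -0.819  0.   ]]
shift(tool) [ 92.4 -53.4 -26.2] mm; turn [ 0.05 -0.33  0.26] deg; n 2.6 0.1
```

jog_arm:
  motion:
    - [0,[0,-0.02,-0.009],[0,-0.3,0.3]]
    - [0,[0.01,-0.0217,-0.009],[0,0,0]]
    - [0,[0.022,-0.0117,-0.0082],[0,0,0]]
    - [0,[0.025,0,0],[0,0,0]]
    - [0,[0.022,0,0],[0,0,0]]
    - [0,[0.0134,0,0],[0,0,0]]
    - [0,[0,0,0],[0,0,0]]
    - [0,[0,0,0],[0,0,0]]
    - [0,[0,0,0],[0,0,0]]

```text
clock: 13.42
tcp_pos: [0.4453, 0.2728, 0.2012]
orientation: [-0.731, 1.445, -0.761]
contact_force: [0.9, -0.0, -1.1]
grip_width: 0.015
```

Run:
```python
from h import *
p,Rt,o=T(); print(o['clock'],p,o['joints'].round(2),o['contact_force'])
P,Rq=ins(.12); go(P,Rq)
for n in ('wrist','side','top'): grab(n,n[0]+'11.png')
for n in ('s','t'):
    d=load(n+'11'); u,v=map(int,proj(d,M)); im=cv2.imread(f'pics/{n}11.png')
    print(n,u,v)
    cv2.imwrite(f'pics/{n}11z.png',cv2.resize(im[v-60:v+60,u-70:u+70],None,fx=5,fy=5,interpolation=cv2.INTER_CUBIC))
```

```text
13.4167 [0.44532842 0.27275229 0.20122317] [-0.88  0.3   0.62  2.2  -1.13  0.86  0.54] [ 0.86206365 -0.01541572 -1.08127602]
shift(tool) [ 4.  -1.7 -1.1] mm; turn [ 0.09  0.44 -0.25] deg; n 0.1 0.1
s 351 252
t 289 263
```

View pics/w11.png

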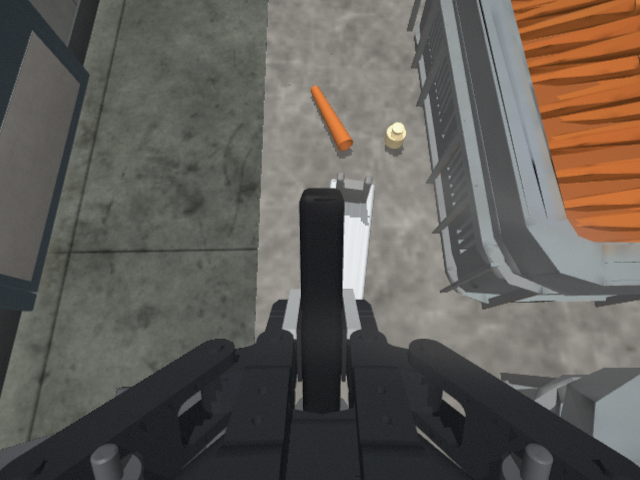

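View pics/s11z.png

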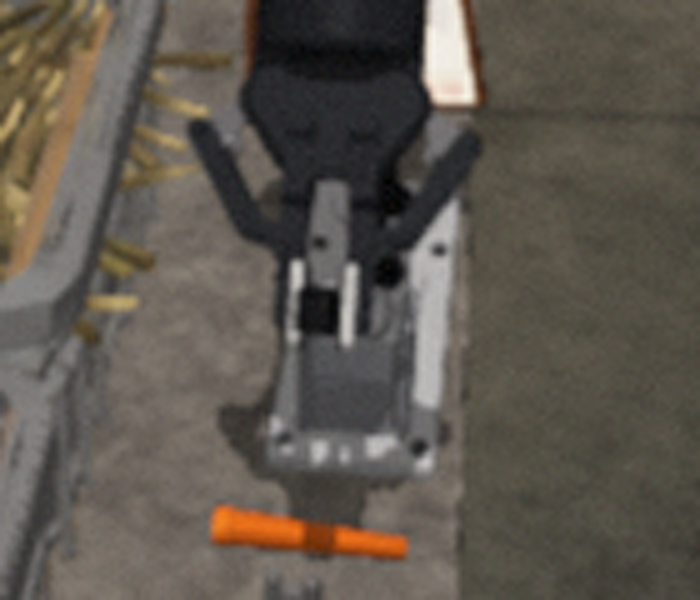

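View pics/t11z.png

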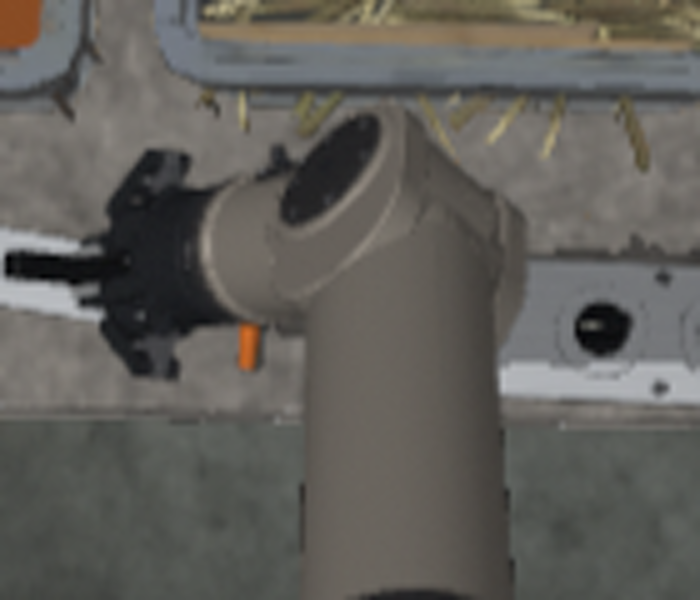

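Run:
```python
from h import *
p,Rt,o=T(); print(p); d=grab('wrist','w12.png'); q=rodtool(d,p,Rt)
P,Rq=ins(.12); go(P,Rq)
```

```text
[0.44532581 0.27219945 0.20132641]
n 5708 x -0.05685508183314255 -0.01200205154070169
-0.058 433 ymed -0.0046 z range -0.0064 0.0081
-0.052 766 ymed -0.0076 z range -0.0071 0.0085
-0.046 720 ymed -0.0076 z range -0.0069 0.0085
-0.04 689 ymed -0.0076 z range -0.007 0.0084
-0.034 667 ymed -0.0077 z range -0.0071 0.0085
-0.028 622 ymed -0.0077 z range -0.0069 0.0085
-0.022 603 ymed -0.0076 z range -0.007 0.0083
-0.016 608 ymed -0.0076 z range -0.012 0.0116
shift(tool) [ 3.4 -1.1 -1.1] mm; turn [ 0.03  0.4  -0.31] deg; n 0.1 0.1
```

jog_arm:
  motion:
    - [0,[0.0034,-0.0011,-0.0017],[0,0.4,-0.3]]
    - [0,[0,0,0],[0,0,0]]
    - [0,[0.006,0,0],[0,0,0]]
    - [0,[0.007,0,0],[0,0,0]]
    - [0,[0.007,0,0],[0,0,0]]
    - [0,[0.006,0,0],[0,0,0]]
    - [0,[0.005,0,0],[0,0,0]]
    - [0,[0.005,0,0],[0,0,0]]
    - [0,[0.004,0,0],[0,0,0]]
    - [0,[0,0,0],[0,0,0]]

```text
clock: 14.45
tcp_pos: [0.4426, 0.2338, 0.1762]
orientation: [-0.73, 1.453, -0.771]
contact_force: [0.4, -0.8, -0.5]
grip_width: 0.0146
```

Run:
```python
from h import *
p,Rt,o=T(); print(o['clock'],p,o['contact_force'],'tool',Rt.inv().apply(o['contact_force']).round(2),o['moment'])
P,Rq=ins(.08,(.0515,.0023,.0006)); go(P,Rq)
```

```text
14.45 [0.44255879 0.23375672 0.17617662] [ 0.38179349 -0.78045029 -0.54247903] tool [0.94 0.   0.41] [-0.74072164 -0.00705766  0.00576997]
shift(tool) [-2.3  0.2  0.1] mm; turn [-0.01 -0.19  0.04] deg; n 0.1 0.0
```

jog_arm:
  motion:
    - [0,[0.005,0,0],[0,0,0]]
    - [0,[0.006,0,0],[0,0,0]]
    - [0,[0.006,0,0],[0,0,0]]
    - [0,[0.006,0,0],[0,0,0]]
    - [0,[0.005,0,0],[0,0,0]]
    - [0,[0.004,0,0],[0,0,0]]
    - [0,[0,0,0],[0,0,0]]

```text
clock: 15.03
tcp_pos: [0.4418, 0.2076, 0.1578]
orientation: [-0.73, 1.453, -0.771]
contact_force: [0.1, 0.0, -0.5]
grip_width: 0.0147
```

Run:
```python
from h import *
p,Rt,o=T(); print(o['clock'],p,o['contact_force'],'tool',Rt.inv().apply(o['contact_force']).round(2),o['moment'])
P,Rq=ins(.045,(.0515,.0023,.0006)); go(P,Rq)
d=grab('wrist','w13.png'); q=rodtool(d,p,Rt)
```

```text
15.0333 [0.44178702 0.2075544  0.15784249] [ 0.05238254  0.01919805 -0.52583927] tool [0.28 0.44 0.05] [-0.75799862  0.01711564  0.02023148]
shift(tool) [0.7 0.3 0.2] mm; turn [-0.02 -0.19  0.04] deg; n 0.0 0.0
n 5692 x -0.05682743856146393 -0.012000147729115396
-0.058 404 ymed -0.005 z range -0.0064 0.0077
-0.052 764 ymed -0.0076 z range -0.0071 0.0085
-0.046 706 ymed -0.0076 z range -0.0069 0.0085
-0.04 700 ymed -0.0076 z range -0.007 0.0083
-0.034 674 ymed -0.0077 z range -0.0071 0.0089
-0.028 638 ymed -0.0076 z range -0.0072 0.0086
-0.022 602 ymed -0.0076 z range -0.007 0.0087
-0.016 632 ymed -0.0076 z range -0.012 0.0117
```

jog_arm:
  motion:
    - [0,[0.005,0,0],[0,0,0]]
    - [0,[0.007,0,0],[0,0,0]]
    - [0,[0.007,0,0],[0,0,0]]
    - [0,[0.007,0,0],[0,0,0]]
    - [0,[0.006,0,0],[0,0,0]]
    - [0,[0.005,0,0],[0,0,0]]
    - [0,[0.003,0,0],[0,0,0]]
    - [0,[0.002,0,0],[0,0,0]]
    - [0,[0,0,0],[0,0,0]]

```text
clock: 15.83
tcp_pos: [0.4409, 0.1737, 0.1341]
orientation: [-0.73, 1.452, -0.77]
contact_force: [0.3, -0.3, -0.6]
grip_width: 0.0146
```

Run:
```python
from h import *
p,Rt,o=T(); print(o['clock'],p,o['contact_force'],'tool',Rt.inv().apply(o['contact_force']).round(2),o['moment'])
P,Rq=ins(0,(.0515,.0023,.0006)); go(P,Rq)
```

```text
15.8333 [0.44088133 0.17368756 0.1340805 ] [ 0.34377071 -0.29515383 -0.61951492] tool [0.59 0.34 0.35] [-0.69747758  0.04168935  0.07068219]
shift(tool) [4.3 0.2 0.2] mm; turn [-0.01 -0.15  0.02] deg; n 0.1 0.0
```

jog_arm:
  motion:
    - [0,[0.0015,0,0],[0,0,0]]
    - [0,[0.0015,0,0],[0,0,0]]
    - [0,[0.001,0,0],[0,0,0]]
    - [0,[0.001,0,0],[0,0,0]]
    - [0,[0,0,0],[0,0,0]]
    - [0,[0,0,0],[0,0,0]]

```text
clock: 16.33
tcp_pos: [0.4408, 0.1707, 0.1319]
orientation: [-0.73, 1.452, -0.768]
contact_force: [-0.8, 2.9, 2.1]
grip_width: 0.0148
```

```bash
cat > st.py <<'E'
from h import *
p,Rt,o=T(); print(o['clock'],p,'tool F',Rt.inv().apply(o['contact_force']).round(2),'M',Rt.inv().apply(o['moment']).round(2),o['grip_width'])
P,Rq=ins(0,(.0515,.0023,.0006)); go(P,Rq)
E
python3 st.py
```

```text
16.3333 [0.44078264 0.17071689 0.1318996 ] tool F [-3.56 -0.05 -0.86] M [-0.13 -0.03  0.15] 0.014828937654327233
shift(tool) [0.6 0.1 0.2] mm; turn [ 0.02 -0.06 -0.09] deg; n 0.0 0.0
```

Contact is building near the expected depth; press a little more to confirm the stop.

jog_arm:
  motion:
    - [0,[0.001,0,0],[0,0,0]]
    - [0,[0.001,0,0],[0,0,0]]
    - [0,[0.001,0,0],[0,0,0]]
    - [0,[0,0,0],[0,0,0]]
    - [0,[0,0,0],[0,0,0]]

```text
clock: 16.75
tcp_pos: [0.4408, 0.1706, 0.1318]
orientation: [-0.727, 1.452, -0.762]
contact_force: [-2.1, 8.4, 13.4]
grip_width: 0.0146
```

```bash
python3 st.py
python3 - <<'E'
from h import *
p,Rt,o=T(); d=grab('wrist','w14.png'); q=rodtool(d,p,Rt); d=grab('side','s14.png')
u,v=map(int,proj(d,M)); im=cv2.imread('pics/s14.png')
cv2.imwrite('pics/s14z.png',cv2.resize(im[v-50:v+50,u-50:u+50],None,fx=6,fy=6,interpolation=cv2.INTER_CUBIC))
E
```

```text
16.75 [0.44075905 0.17061951 0.13179355] tool F [-14.61  -6.08  -2.29] M [-0.48  0.16  2.01] 0.014627897287829306
shift(tool) [0.5 0.1 0.2] mm; turn [ 0.1   0.05 -0.42] deg; n 0.0 0.1
n 5768 x -0.057061678551452444 -0.012000676458446926
-0.058 442 ymed -0.0048 z range -0.0065 0.0081
-0.052 767 ymed -0.0072 z range -0.0068 0.0089
-0.046 715 ymed -0.0073 z range -0.0069 0.0087
-0.04 704 ymed -0.0073 z range -0.007 0.0088
-0.034 663 ymed -0.0074 z range -0.0071 0.0085
-0.028 632 ymed -0.0074 z range -0.0068 0.0086
-0.022 615 ymed -0.0075 z range -0.0069 0.0087
-0.016 628 ymed -0.0076 z range -0.0119 0.0117
```

View pics/s14z.png

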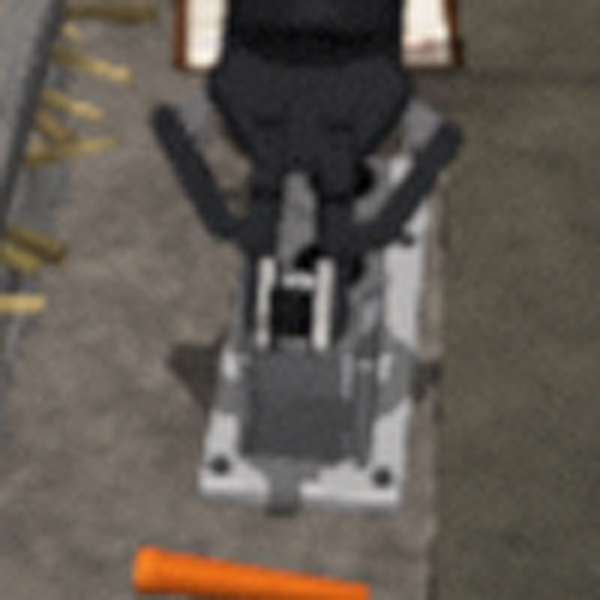

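jog_arm:
  motion:
    - [0,[-0.003,0,0],[0,0,0]]
    - [0,[-0.003,0,0],[0,0,0]]
    - [0,[-0.006,0,0],[0,0,0]]
    - [0,[-0.01,0,0],[0,0,0]]
    - [0,[-0.015,0,0],[0,0,0]]
    - [0,[-0.015,0,0],[0,0,0]]
    - [0,[-0.015,0,0],[0,0,0]]
    - [0,[-0.015,0,0],[0,0,0]]
    - [0,[-0.01,0,0],[0,0,0]]
    - [0,[0,0,0],[0,0,0]]

```text
clock: 17.68
tcp_pos: [0.443, 0.2445, 0.1836]
orientation: [-0.73, 1.45, -0.768]
contact_force: [0.4, -1.0, -0.3]
grip_width: 0.0147
```

```bash
python3 st.py
```

```text
17.6833 [0.44299457 0.24452806 0.1835627 ] tool F [ 1.   -0.36  0.44] M [-0.    0.01 -0.75] 0.014674926362404833
shift(tool) [90.8  0.  -0.1] mm; turn [-0.01  0.04 -0.06] deg; n 2.2 0.0
```

jog_arm:
  motion:
    - [0,[-0.02,0,0],[0,0,0]]
    - [0,[-0.02,0,0],[0,0,0]]
    - [0,[-0.02,-0.01,0],[0,0,0]]
    - [0,[0,-0.03,0],[0,0,-5]]
    - [0,[0,-0.03,0],[0,0,-6]]
    - [0,[0,-0.02,0],[0,0,-6]]
    - [0,[0,0,0],[0,0,-6]]
    - [0,[0,0,0],[0,0,-6]]
    - [0,[0,0,0],[0,0,-6]]
    - [0,[0,0,0],[0,0,0]]

```text
clock: 18.52
tcp_pos: [0.4412, 0.2558, 0.2834]
orientation: [-1.177, 1.241, -1.192]
contact_force: [-0.3, 0.7, -1.1]
grip_width: 0.0146
```

```bash
python3 st.py
python3 - <<'E'
from h import *
p,Rt,o=T(); print(Rt.as_matrix().round(3), o['joints'].round(2))
d=load('t9'); im=cv2.imread('pics/t9.png')
cv2.imwrite('pics/t9z.png',cv2.resize(im[225:300,395:495],None,fx=7,fy=7,interpolation=cv2.INTER_CUBIC))
d=grab('wrist','w15.png'); rodtool(d,p,Rt)
E
```

```text
18.5167 [0.4411995  0.25578094 0.28342438] tool F [-0.7   1.12 -0.34] M [0.   0.03 0.06] 0.014626122027063183
shift(tool) [ 91.  148.8   1.8] mm; turn [ 0.42  0.46 32.92] deg; n 4.2 4.6
[[-0.016 -0.004  1.   ]
 [-0.999  0.036 -0.016]
 [-0.036 -0.999 -0.004]] [-1.27  0.19  0.74  1.95 -0.18  1.04 -0.46]
n 5482 x -0.05656267967992741 -0.012003372092797001
-0.058 391 ymed -0.0039 z range -0.0063 0.0081
-0.052 776 ymed -0.0076 z range -0.0071 0.0089
-0.046 725 ymed -0.0078 z range -0.0068 0.0089
-0.04 703 ymed -0.0078 z range -0.007 0.0087
-0.034 657 ymed -0.0077 z range -0.0071 0.0085
-0.028 638 ymed -0.0078 z range -0.0068 0.0086
-0.022 608 ymed -0.0077 z range -0.0069 0.0087
-0.016 611 ymed -0.0077 z range -0.012 0.0111
```

View pics/t9z.png

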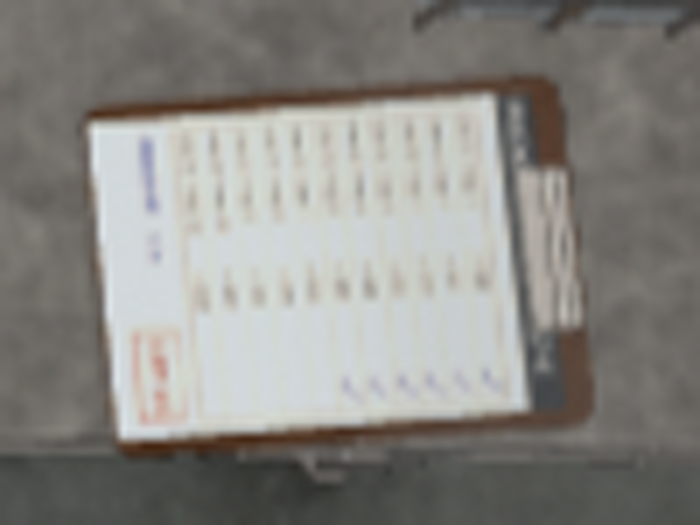

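Run:
```python
from h import *
d=load('t9'); f=lambda a,b: ray(d,395+a/7-.4,225+b/7-.4,.008)
c=[f(85,112),f(556,77),f(594,418),f(122,456)]
print(np.array(c).round(4),np.mean(c,0),np.linalg.norm(c[0]-c[1]),np.linalg.norm(c[1]-c[2]))
Rq=yawR(-1.5); tip=np.mean(c,0); tip[2]=.163
print(Rq.apply([1,0,0])); P=tip-Rq.apply([.1415,.0023,0]); print(P); go(P,Rq)
# cross-check top-cam bias: near knob ring/plate end vs wrist
print(ray(d,339.7,268.5,.056))
```

```text
[[ 0.5323 -0.2461  0.008 ]
 [ 0.5532 -0.4664  0.008 ]
 [ 0.3945 -0.4799  0.008 ]
 [ 0.373  -0.262   0.008 ]] [ 0.46325267 -0.3635797   0.008     ] 0.22130455545073432 0.15924075416334774
[-0.02617695 -0.99965732  0.        ]
[ 0.46695671 -0.22212819  0.1653    ]
shift(tool) [480.   98.2  35.2] mm; turn [ 0.34  0.44 -2.31] deg; n 11.8 0.3
[ 0.4324735  -0.02630723  0.056     ]
```

jog_arm:
  motion:
    - [0,[0.02,0,0.002],[0,0.4,-1]]
    - [0,[0.03,0,0.003],[0,0,-1.2]]
    - [0,[0.038,0,0.003],[0,0,0]]
    - [0,[0.038,0,0.003],[0,0,0]]
    - [0,[0.038,0,0.003],[0,0,0]]
    - [0,[0.038,0,0.003],[0,0,0]]
    - [0,[0.038,0,0.003],[0,0,0]]
    - [0,[0.038,0,0.003],[0,0,0]]
    - [0,[0.038,0,0.003],[0,0,0]]
    - [0,[0.038,0,0.003],[0,0,0]]

```text
clock: 19.4
tcp_pos: [0.458, -0.1064, 0.2808]
orientation: [-1.192, 1.241, -1.227]
contact_force: [0.7, -0.5, -1.8]
grip_width: 0.0146
```

jog_arm:
  motion:
    - [0,[0.036,0.01,0.003],[0,0,0]]
    - [0,[0.036,0.02,0.003],[0,0,0]]
    - [0,[0.025,0.025,0],[0,0,0]]
    - [0,[0.01,0.025,0],[0,0,0]]
    - [0,[0,0.015,0],[0,0,0]]
    - [0,[0,0,0],[0,0,0]]
    - [0,[0,0,0],[0,0,0]]
    - [0,[0,0,0],[0,0,0]]

```text
clock: 20.07
tcp_pos: [0.4621, -0.2104, 0.187]
orientation: [-1.195, 1.237, -1.229]
contact_force: [-0.0, 0.3, -1.2]
grip_width: 0.0145
```

Run:
```python
from h import *
p,Rt,o=T(); print(o['clock'],p,o['contact_force'],o['joints'].round(2),o['grip_width'],o['qvel'].round(3)); print(Rt.as_matrix().round(3))
Rq=yawR(-1.5); tip=np.array([.4633,-.3636,.163]); go(tip-Rq.apply([.1415,.0023,0]),Rq)
for n in ('wrist','top','side'): grab(n,n[0]+'16.png')
p,Rt,o=T();print('tip est',p+Rt.apply([.1415,.0023,0]))
```

```text
20.0667 [ 0.46213291 -0.21036429  0.18703685] [-0.02086102  0.33116125 -1.16934316] [-0.42  0.4   0.92  2.05 -0.41  0.88  0.69] 0.014503267119439157 [-0.023 -0.01  -0.001 -0.016  0.002  0.    -0.004]
[[-0.032 -0.004  0.999]
 [-0.999  0.002 -0.032]
 [-0.002 -1.    -0.004]]
shift(tool) [11.7 21.7  5.3] mm; turn [ 0.23 -0.32 -0.14] deg; n 0.6 0.1
tip est [ 0.45905688 -0.35080666  0.1847002 ]
```

View pics/t16.png

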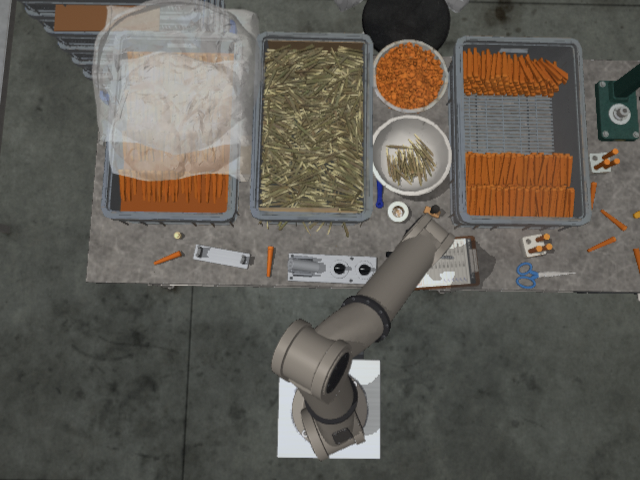

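View pics/s16.png

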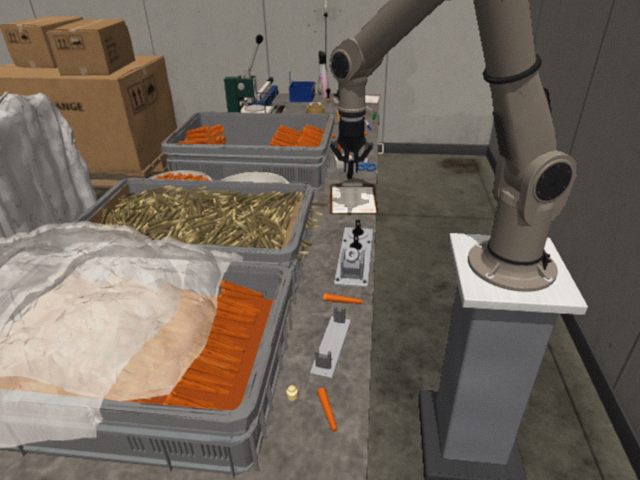

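jog_arm:
  motion:
    - [0,[0.006,0.011,0.003],[0,-0.3,-0.1]]
    - [0,[0.006,0.011,0.002],[0,0,0]]
    - [0,[0,0,0],[0,0,0]]
    - [0,[0,0,0],[0,0,0]]
    - [0,[0,0,0],[0,0,0]]
    - [0,[0,0,0],[0,0,0]]
    - [0,[0,0,0],[0,0,0]]
    - [0,[0,0,0],[0,0,0]]

```text
clock: 20.88
tcp_pos: [0.4674, -0.2214, 0.1646]
orientation: [-1.201, 1.231, -1.225]
contact_force: [-1.2, 0.2, -1.3]
grip_width: 0.0148
```

Run:
```python
from h import *
p,Rt,o=T(); print(o['clock'],p,o['contact_force'],o['grip_width'])
d=grab('wrist','w17.png'); rodtool(d,p,Rt)
x=Rt.apply([1,0,0]); print('tip est',p+Rt.apply([.1415,.0023,0]),'pitch',np.degrees(np.arcsin(x[2])))
t=grab('top','t17.png'); im=cv2.imread('pics/t17.png')
cv2.imwrite('pics/t17z.png',cv2.resize(im[225:300,280:390],None,fx=7,fy=7,interpolation=cv2.INTER_CUBIC))
```

```text
20.8833 [ 0.46736409 -0.22136385  0.16458358] [-1.23163962  0.15764553 -1.27194231] 0.014842101188211682
n 5481 x -0.05659657380317761 -0.012000651347867429
-0.058 394 ymed -0.004 z range -0.0063 0.008
-0.052 768 ymed -0.0076 z range -0.0071 0.0085
-0.046 730 ymed -0.0077 z range -0.0069 0.0087
-0.04 710 ymed -0.0077 z range -0.007 0.0088
-0.034 681 ymed -0.0077 z range -0.0071 0.0089
-0.028 618 ymed -0.0077 z range -0.0071 0.0082
-0.022 596 ymed -0.0076 z range -0.0069 0.0087
-0.016 613 ymed -0.0077 z range -0.0119 0.0111
tip est [ 0.46391542 -0.3628212   0.16224609] pitch -0.015189042601525319
```

View pics/t17z.png

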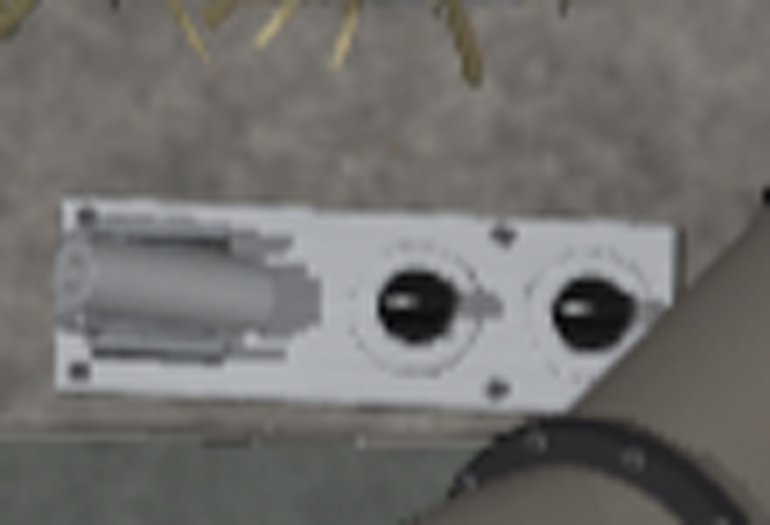

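View pics/w17.png

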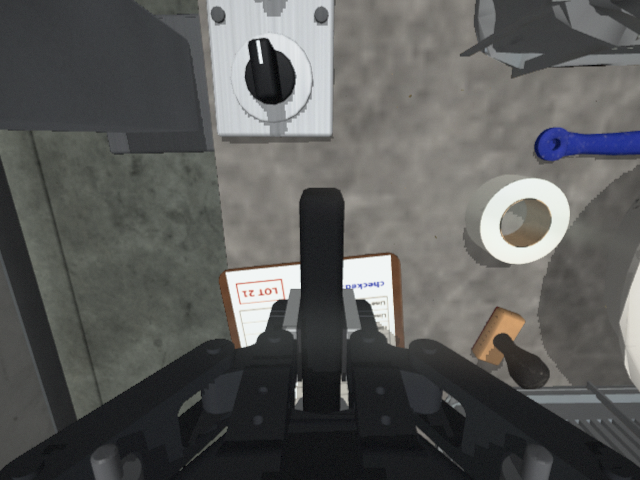

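Run:
```python
from h import *
d=load('w17'); im=d['image'].astype(int)
m=(im[36:70,250:272].min(2)>130); v,u=np.nonzero(m); pts=np.array([ray(d,250+a,36+b,.056)[:2] for a,b in zip(u,v)],np.float32)
l=cv2.fitLine(pts,cv2.DIST_L2,0,.001,.001).ravel(); a=np.degrees(np.arctan2(l[1],l[0]))%180; print(len(v),u.min()+250,u.max()+250,'end bar az',a)
q=ray(d,219,15,.012)-ray(d,321,15,.012); print('screw az',np.degrees(np.arctan2(q[1],q[0]))%180)
e=ray(d,218,135,.012)-ray(d,209,20,.012); print('left edge az',np.degrees(np.arctan2(e[1],e[0]))%180)
e=ray(d,332,136,.012)-ray(d,332,20,.012); print('right edge az',np.degrees(np.arctan2(e[1],e[0]))%180)
A=ray(d,221,270,.013);B=ray(d,398,252,.013); print(A,B,np.linalg.norm(A-B))
w=B-A; w/=np.linalg.norm(w); n=np.array([w[1],-w[0],0]); n*=-np.sign(n[1]); print('centre est',(A+B)/2+n*.1125)
```

```text
170 250 271 end bar az 79.91103
screw az 178.52855136371804
left edge az 88.22876092860417
right edge az 89.14674507997391
[ 0.37962314 -0.25436949  0.013     ] [ 0.53223613 -0.2413011   0.013     ] 0.15317149714275502
centre est [ 0.46552799 -0.35992508  0.013     ]
```

Run:
```python
from h import *
d=load('w17'); im=d['image'].astype(int)
m=(im[36:75,245:285].min(2)>120).astype(np.uint8)
n,lab,st,ce=cv2.connectedComponentsWithStats(m)
for i in range(1,n): 
    print(st[i])
    if 20<st[i][4]<120:
        v,u=np.nonzero(lab==i); pts=np.array([ray(d,245+a,36+b,.056)[:2] for a,b in zip(u,v)],np.float32)
        l=cv2.fitLine(pts,cv2.DIST_L2,0,.001,.001).ravel(); print('az',np.degrees(np.arctan2(l[1],l[0]))%180)
```

```text
[  0   0  40  35 399]
[11  4  7 24 98]
az 95.74534
```

Run:
```python
from h import *
o=r.get_obs(); print(o['clock'],o['tcp_pos'],o['grip_width']); print(r.hand_in())
```

```text
20.9833 [ 0.46723661 -0.22143666  0.16437576] 0.014723852039340984
the job is handed in; nothing more can be done
None
```

The job is done and handed in at about 21 s of the 64 s allowed. Both knobs are tight, the gauge rod has been in and out of the guide tube, and the gripper is holding it level over the clipboard.

- **Knobs:** Both were turned clockwise until the wrist moment rose to 1.3 N m (near knob) and 1.6 N m (end knob), far above their 0.04 N m turning friction. From the white index lines I then measured bar angles of about 1.45 rad (near) and 1.44 rad (end), against the stop at 1.45. A coarser earlier reading taken by eye from a zoomed picture came out about 2 to 3° lower for both.
- **Rod in the tube:** It went in with almost no side force until the collar stopped about 0.5 mm from the depth I had calculated. A further 3 mm of command gave no motion and about 15 N of push. I then drew it fully out along the bore. No camera could see the tip or collar during this, so that check rests on force and position.
- **Final hold:** The rod is level within 0.1° and has not slipped in the grip. The tip is estimated at (0.464, -0.363, 0.162) m, about 15 cm above the sheet. The clipboard centre is (0.463, -0.364) from the top camera and (0.466, -0.360) from the wrist camera, so the two disagree by about 4 mm. The tip itself is hidden by the gripper, so its position comes from the handle's measured place in the grip.
- **Other objects:** In the last pictures, the rest of the things on the table looked to be where they started.

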